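# Park the seal-viewing magnifier and put the stones away

## Task

The seal viewing is over. First get the magnifier out of the way: pinch the two brass pins flush and slide its arm back, hole by hole, until the pins click out again in the last hole with the arm fully drawn in, handling it by the tube and keeping off the lens. Then open the cabinet drawer, lay every seal stone from the pad flat on the drawer floor, none on top of another, and shut the drawer fully, leaving everything else on the table as it is.

Things in the scene. Friction and masses are not known exactly. Their poses are not given: they have to be found in the camera images.
- boom (a joint): Sliding outer tube of the bench magnifier's telescopic arm: round aluminium sleeve, 28 mm diameter, 220 mm long, level, axis 170 mm above the table, sliding over a thinner steel tube fixed to the post; the lens head sits on its free end. In m: 0 = parked (drawn in towards the post), 0.07 = middle hole, 0.14 = fully out over the pad (start). At these three values the brass pins spring out and lock it.
- pin_a (a joint): One of two brass spring pins (9 mm thick, domed) that stick out 5 mm on opposite sides of the sleeve, level, square to the tube. In m: 0 = fully out, locked in a hole; 0.005 = flush with the sleeve (takes 4 N); 0.007 = hidden under the sleeve wall. With both flush, about 15 N along the tube drives the hole edges over their domes; then they ride under the wall until the next holes, 70 mm on.
- pin_b (a joint): The opposite brass spring pin, same values. A pinch across the tube at the pins presses both at once and grips the sleeve. Once hidden under the wall the pins drag with about 3 N, the sleeve can be slid by gripping it anywhere, and at the next holes the pins spring out and lock by themselves.
- pins_mid (a point): Point on the tube's axis midway between the two pins, 170 mm above the table, fixed to the post, so it stays as the sleeve slides. Its y axis points along the tube to the post (the way to park), x from pin_b to pin_a, z up. Fully out, the sleeve ends 25 mm from the pins on the post's side. The post stands 195 mm from the pins and is 195 mm tall.
- lens_mid (a point): Centre of the magnifier's lens head, a white disc of 98 mm across and 20 mm thick with a glass in it, 170 mm above the table, on the free end of the sleeve. Not to be pushed on.
- drawer (a joint): Drawer of the dark wooden cabinet (320 mm wide, 260 mm deep, 105 mm tall, a thin book lying on its rear half). Value in m: 0 = shut, 0.18 = fully open. Slides with about 2 N of friction, stays where it is left.
- drawer_handle (a point): Middle of the drawer's brass bar handle: a round bar 120 mm long, level, parallel to the drawer front, 35 mm out from the front, about 70 mm above the table, 11 mm thick. Its -x axis is the way the drawer opens, y runs along the bar, z up. The drawer front reaches 92 mm above the table.
- drawer_floor (a point): Point on the drawer's inner floor (felt lined, 20 mm above the table), mid-width, 57 mm behind the inside of the drawer front. Inner space 215 mm (x) by 278 mm (y), side walls 36 mm high above the floor. -x is the way it opens. Fully open, the floor from 57 mm in front of this point (-x) to 115 mm behind it (+x) lies clear of the cabinet.
- pad: Flat grey felt pad, 300 x 220 mm, 3 mm thick, fixed on the table; the stones start on it. Origin under its centre.
- stone0_mid (a point): Centre of the amber yellow seal stone: a bar of 60 x 26 x 26 mm, 60 mm along its own x axis, 110 g or so, with a red inked end face. None if it is absent.
- stone1_mid (a point): Centre of the dark red seal stone: a bar of 60 x 26 x 26 mm, 60 mm along its own x axis, 110 g or so, with a red inked end face. None if it is absent.
- stone2_mid (a point): Centre of the green seal stone: a bar of 60 x 26 x 26 mm, 60 mm along its own x axis, 110 g or so, with a red inked end face. None if it is absent.
- stone3_mid (a point): Centre of the pale cream seal stone: a bar of 60 x 26 x 26 mm, 60 mm along its own x axis, 110 g or so, with a red inked end face. None if it is absent.
- stone4_mid (a point): Centre of the blackish purple seal stone: a bar of 60 x 26 x 26 mm, 60 mm along its own x axis, 110 g or so, with a red inked end face. None if it is absent.
- paste_dish_mid (a point): Small round blue ceramic seal-paste dish, 52 mm across, 29 mm tall, at the pad's far right corner; leave it alone. Centre, half-way up.
- ink_bowl: Black ink bowl, 110 mm across, 42 mm tall; leave it alone. Origin under its centre.
- paperweight: Brass bar paperweight 26 x 170 x 14 mm; leave it alone. Origin under its centre.
- spectacles_mid (a point): Folded black spectacles, 120 mm wide, 8 mm tall; leave them alone. Middle.
- brush: Calligraphy brush with a bamboo handle, 200 mm long, 9 mm thick, lying between pad and lamp; leave it alone. Origin under its middle.

How it is judged:
On the way, in this order (a step that is already met when the one before it is completed fails the run):
1. the magnifier arm is fully drawn in and both pins have sprung out in the last hole (value of joint boom between -0.004 and 0.004 m and value of joint each of pin_a, pin_b below 0.0015 m), for 0.2 s.
2. the drawer is pulled open (value of joint drawer above 0.1 m), for 0.2 s.
At the end, for the whole second after the job is handed in: The arm is parked within 4 mm with both pins out to within 1.5 mm; the drawer is shut to within 8 mm; every stone that is present lies at rest in the drawer on its floor (centre less than 34 mm above the floor, so not stacked) (all of step 1 and value of joint drawer below 0.008 m and x of stone0_mid in the frame of drawer_floor between -0.055 and 0.155 m and y of stone0_mid in the frame of drawer_floor between -0.137 and 0.137 m and z of stone0_mid in the frame of drawer_floor between 0 and 0.034 m and linear speed of each of stone0, stone1, stone2, stone3, stone4 below 0.02 m/s and x of stone1_mid in the frame of drawer_floor between -0.055 and 0.155 m and y of stone1_mid in the frame of drawer_floor between -0.137 and 0.137 m and z of stone1_mid in the frame of drawer_floor between 0 and 0.034 m and x of stone2_mid in the frame of drawer_floor between -0.055 and 0.155 m and y of stone2_mid in the frame of drawer_floor between -0.137 and 0.137 m and z of stone2_mid in the frame of drawer_floor between 0 and 0.034 m and x of stone3_mid in the frame of drawer_floor between -0.055 and 0.155 m and y of stone3_mid in the frame of drawer_floor between -0.137 and 0.137 m and z of stone3_mid in the frame of drawer_floor between 0 and 0.034 m and x of stone4_mid in the frame of drawer_floor between -0.055 and 0.155 m and y of stone4_mid in the frame of drawer_floor between -0.137 and 0.137 m and z of stone4_mid in the frame of drawer_floor between 0 and 0.034 m); the robot touches nothing.
It fails at once if the lens head is pushed on with more than 5 N (contact force between any of the fingers, the arm and boom_c9 above 5 N).
It fails at once if a bystander (paste dish, ink bowl, paperweight, spectacles, brush) is shifted by more than 4 cm (distance of any of paste_dish_mid, ink_bowl, paperweight, spectacles_mid, brush from where it was at the start of the episode above 0.04 m).
Of stone0, stone1, stone2, stone3, stone4 only 3 to 5 are there at a start; the rules pass over those that are not, and their reading is None.
At some moment in a run one of stone0, stone1, stone2, stone3, stone4 may be knocked a few centimetres aside while the robot is not near it.
Once in a run the grip may slacken for a moment while it holds something.
It also fails if it takes over 210 s, if anything falls off the work surface, if the arm or the gripper's body presses on something with over 40 N, if the wrist force passes 120 N, or if a joint passes its speed limit or range.

## Robot

A 6-joint arm with a two-finger parallel gripper is mounted at the origin on the work surface. World frame = base frame: x ahead of the robot, y to its left, z up, the work surface at z = 0. Lengths are in m, angles in rad, forces in N, time in s.
With the tool pointing down it reaches from about 0.275 to 0.85 m from the base axis. Payload 5.2 kg.
Tool frame: the origin (TCP) lies between the finger pads; the fingertips stand 22 mm ahead of it and the grasp point (between the pads) lies 3 mm ahead of it (robot.tcp_to_tips is the distance from the TCP to the fingertips, in m); z points along the fingers, y is the direction in which the jaws open and shut (so a half turn about z gives the same grasp; the last joint's range is limited). The gripper opens to 85 mm and grips with 20 to 120 N. Pads are 22 mm wide; open, the fingers measure 114 mm over their backs; the gripper's body (76 mm by 85 mm) begins 54 mm behind the grasp point. The pads swing forward as they close: fully open they stand 13 mm farther back than shut.
Start: joints at [1.012, 0.259, 1.535, -0, 1.348, -0.203], TCP at [0.192, 0.516, 0.214] pointing down, gripper open.
Joint ranges: [-3.14, 3.14], [-0.91, 2.08], [0.19, 2.58], [-1.22, 4.36], [0.22, 2.71], [-3.12, 3.12]. Speed limits (rad/s): [2.57, 2.57, 3.14, 3.14, 3.14, 3.14].

## Interface

Orientations are given as a 3x3 rotation matrix whose columns are the frame's x, y, z axes.
In Python, from rig import observe, camera, ticket, nets, robot gives the robot as it stands.
- The arm moves only by the tool arm_command, never from a script. Its argument "steps" is one flat list of numbers, 5 for each row, row after row: the shift along the tool's x, y, z in m, then the turn about the tool's z in degrees, then the closure, from -1 (fully open) to 1 (shut), so that 0 is half open. A call has 1 to 5 rows; each row is the pose to reach, as a shift and turn from the pose commanded when the call began, along the tool's axes at that moment; what a row does not reach only later rows make up. A row lasts 1/10 s, in which the tool goes at most 50 mm and 8.59 degrees, less where a joint would pass 70% of its speed; a pose out of reach is approached as far as the arm can. A call with a gripper value outside its range is refused whole. The fingers move at their own pace and stop on an object; the grip force is fixed at half the most. Time passes only in rows, so rows that repeat a pose let the fingers close. It gives the time, the measured TCP pose, the force and the opening at its end, in the units of the state.
- observe(): the state, without advancing time (a new reading comes with each control period).
- camera(name): name is "scene" or "top" or "wrist"; returns a dict with "pixels" (384x512x3 uint8, red, green, blue), "intrinsics" (3x3 intrinsics, pixels), "R" (3x3) and "t" (3): a world point X has camera coordinates R X + t. Camera axes: x right, y down, z forward; pixel columns grow to the right and rows downward; lengths in m; the calibration is good to about 2 mm. A picture is of the moment at which its call begins. There is no depth.
- ticket.job_done(): hands the job in, once; it reports no verdict.
Trained networks look in the newest picture that a camera, given by its name, has taken for a name from the list of things; names that differ only in an ending like _2 or _b are one class to them, and where a whole thing is asked for, a point or a joint stands for the part that bears it (a point fixed in the world has none). Each returns a list of dicts, best first, with "conf" (0 to 1); they miss things now and then, are a little off and sometimes report something else, mostly with a low value. They report only what shows in the picture. A call takes as long as a camera call.
- nets.boxes_of(camera, thing): "box" ([left, top, right, bottom] in pixels, round what is visible of it).
- nets.place_of(camera, thing): "pixel" ([row, column] in pixels: a listed point, or the origin of a listed thing).
The state is a dict: "clock": time; "joints": joint angles; "dq": joint speeds; "joint_torque": joint torques, N m; "tool_pos": TCP position; "tcp_rot": TCP orientation; "force": force on the tool from outside, world axes, zero at the start; "ft_torque": the same for the moment, N m; "grip_width": finger opening in m.
Only numpy, scipy, OpenCV 4.12 (cv2) and the standard library are available. Lean on these libraries where they do the work, as an engineer would, in place of code of your own. Each camera call takes 0.05 s, during which the arm holds its last target.

## Working session

There is one attempt and no reset: what is moved stays moved. The work goes in short steps, Python scripts to look and compute and a tool call to move; the robot and the scene stay as the last step left them, time stands still between calls to the robot, and variables do not carry over. Pictures are saved under pics/ and viewed, and the job is handed in when it is done.

Besides the shell and the picture viewer there is one more tool, called after ">>>" as name(argument=value, ...) on one line, values as JSON. arm_command: Moves the arm, as the interface text tells. Its arguments: {"type":"object","properties":{"steps":{"type":"array"}},"required":["steps"]}

```bash
ls; mkdir -p pics; cat > h.py <<'E'
import numpy as np, cv2
from rig import observe, camera, ticket, nets, robot
def shot(n,f):
    c=camera(n); cv2.imwrite('pics/'+f+'.png',c['pixels'][:,:,::-1]); return c
def ray(c,row,col):
    K=np.array(c['intrinsics']);R=np.array(c['R']);t=np.array(c['t'])
    d=R.T@np.linalg.solve(K,[col,row,1.]); o=-R.T@t; return o,d
def onz(c,row,col,z):
    o,d=ray(c,row,col); return o+d*(z-o[2])/d[2]
def proj(c,X):
    p=np.array(c['intrinsics'])@(np.array(c['R'])@np.array(X)+np.array(c['t'])); return p[1]/p[2],p[0]/p[2]
def tri(c1,p1,c2,p2):
    o1,d1=ray(c1,*p1);o2,d2=ray(c2,*p2)
    d1/=np.linalg.norm(d1);d2/=np.linalg.norm(d2)
    s=np.linalg.lstsq(np.c_[d1,-d2],o2-o1,rcond=None)[0]
    a=o1+d1*s[0];b=o2+d2*s[1]; return (a+b)/2,np.linalg.norm(a-b)
E
python3 - <<'E'
from h import *
o=observe();print({k:np.round(v,3).tolist() for k,v in o.items()})
cs={n:shot(n,n+'0') for n in ('scene','top','wrist')}
for n in ('top','scene','wrist'):
  print(n,(-np.array(cs[n]['R']).T@np.array(cs[n]['t'])).round(3))
Z=dict(pins_mid=.17,lens_mid=.17,drawer_handle=.07,drawer_floor=.02,pad=0,paste_dish_mid=.0145,ink_bowl=0,paperweight=0,spectacles_mid=.004,brush=0,pin_a=.17,boom=.17,**{f'stone{i}_mid':.016 for i in range(5)})
for k,z in Z.items():
  for n in ('top','scene'):
    r=nets.place_of(n,k)
    print(k,n,[(round(q['conf'],2),np.round(q['pixel']).tolist(),onz(cs[n],*q['pixel'],z).round(3).tolist()) for q in r[:2]])
E
```

```text
pics
{'clock': 0.0, 'joints': [1.012, 0.259, 1.536, 0.0, 1.348, -0.203], 'dq': [0.001, 0.002, 0.0, 0.001, 0.003, -0.0], 'joint_torque': [-0.001, -44.604, -29.056, -0.0, 0.012, 0.0], 'tool_pos': [0.191, 0.515, 0.213], 'tcp_rot': [[-0.937, 0.348, -0.001], [0.348, 0.937, -0.002], [0.0, -0.002, -1.0]], 'force': [-0.15, -0.135, -0.019], 'ft_torque': [-0.048, 0.013, 0.023], 'grip_width': 0.086}
top [0.366 0.126 1.127]
scene [ 1.214 -0.01   1.014]
wrist [0.118 0.544 0.373]
pins_mid top [(0.79, [173.0, 175.0], [0.58, 0.331, 0.17])]
pins_mid scene [(0.63, [172.0, 346.0], [0.586, 0.346, 0.17])]
lens_mid top [(0.61, [173.0, 261.0], [0.58, 0.093, 0.17])]
lens_mid scene [(0.77, [183.0, 250.0], [0.574, 0.083, 0.17])]
drawer_handle top [(0.73, [189.0, 392.0], [0.556, -0.314, 0.07])]
drawer_handle scene [(0.87, [220.0, 104.0], [0.553, -0.327, 0.07])]
drawer_floor top [(0.75, [154.0, 388.0], [0.682, -0.328, 0.02]), (0.3, [170.0, 175.0], [0.623, 0.364, 0.02])]
drawer_floor scene []
pad top [(0.7, [193.0, 277.0], [0.554, 0.034, 0.0]), (0.23, [219.0, 294.0], [0.47, -0.02, 0.0])]
pad scene [(0.67, [215.0
[... 324 characters left out ...]
282, 0.0])]
paperweight top [(0.7, [136.0, 269.0], [0.747, 0.061, 0.0])]
paperweight scene [(0.79, [270.0, 251.0], [0.744, 0.054, 0.0])]
spectacles_mid top [(0.84, [250.0, 319.0], [0.37, -0.096, 0.004])]
spectacles_mid scene [(0.59, [171.0, 186.0], [0.361, -0.096, 0.004])]
brush top [(0.6, [152.0, 217.0], [0.687, 0.232, 0.0]), (0.54, [154.0, 385.0], [0.688, -0.329, 0.0])]
brush scene [(0.51, [244.0, 312.0], [0.694, 0.24, 0.0])]Traceback (most recent call last):
  File "<stdin>", line 9, in <module>
ValueError: it knows: brush, drawer_floor, drawer_handle, ink_bowl, lens_mid, pad, paperweight, paste_dish_mid, pins_mid, spectacles_mid, stone0_mid, stone1_mid, stone2_mid, stone3_mid, stone4_mid
```

View pics/top0.png

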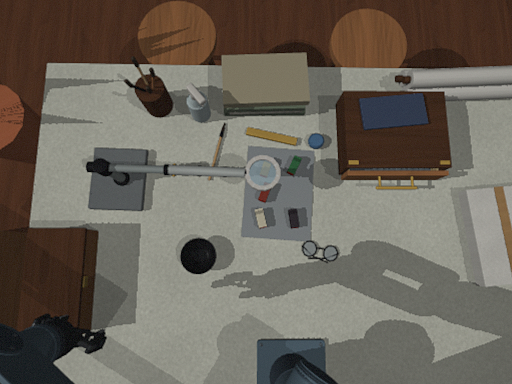

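View pics/scene0.png

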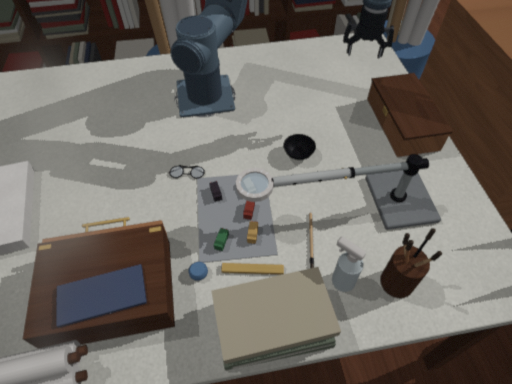

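```bash
python3 - <<'E'
from h import *
cs={n:camera(n) for n in ('scene','top')}
for i in range(5):
  for n in ('top','scene'):
    r=nets.place_of(n,f'stone{i}_mid')
    print(i,n,[(round(q['conf'],2),np.round(q['pixel']).tolist(),onz(cs[n],*q['pixel'],.016).round(3).tolist()) for q in r[:3]])
print(tri(cs['top'],(173,175),cs['scene'],(172,346)), tri(cs['top'],(173,261),cs['scene'],(183,250)),tri(cs['top'],(189,392),cs['scene'],(220,104)))
E
```

```text
0 top []
0 scene [(0.75, [232.0, 252.0], [0.635, 0.074, 0.016])]
1 top [(0.41, [195.0, 265.0], [0.544, 0.075, 0.016])]
1 scene [(0.55, [210.0, 251.0], [0.557, 0.085, 0.016])]
2 top [(0.48, [163.0, 293.0], [0.65, -0.017, 0.016])]
2 scene [(0.52, [237.0, 217.0], [0.633, -0.026, 0.016]), (0.19, [270.0, 253.0], [0.75, 0.058, 0.016])]
3 top [(0.73, [218.0, 258.0], [0.47, 0.097, 0.016]), (0.72, [173.0, 264.0], [0.617, 0.079, 0.016]), (0.51, [171.0, 176.0], [0.621, 0.362, 0.016])]
3 scene []
4 top [(0.71, [220.0, 258.0], [0.462, 0.097, 0.016]), (0.62, [217.0, 292.0], [0.472, -0.012, 0.016]), (0.46, [256.0, 200.0], [0.352, 0.277, 0.016])]
4 scene [(0.73, [189.0, 216.0], [0.463, -0.009, 0.016]), (0.71, [212.0, 249.0], [0.564, 0.079, 0.016])]
(array([0.5815731 , 0.33968438, 0.16561527]), np.float64(0.014498729502389172)) (array([0.57884798, 0.08788778, 0.17482069]), np.float64(0.011368048624683666)) (array([ 0.55565854, -0.32117857,  0.07181319]), np.float64(0.012745325994627466))
```

```bash
python3 - <<'E'
import cv2
a=cv2.imread('pics/top0.png')[150:190,85:285];cv2.imwrite('pics/a.png',cv2.resize(a,None,fx=4,fy=4,interpolation=2))
a=cv2.imread('pics/scene0.png')[145:225,230:430];cv2.imwrite('pics/b.png',cv2.resize(a,None,fx=4,fy=4,interpolation=2))
E
```

```text
(no output)
```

View pics/a.png

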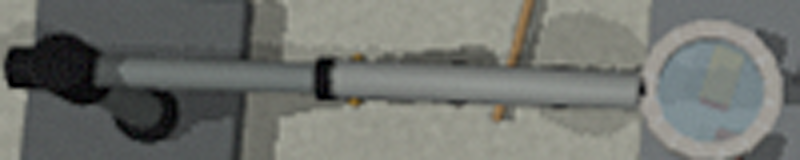

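View pics/b.png

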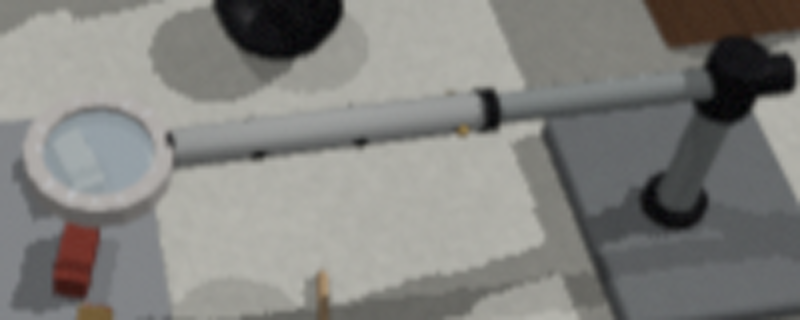

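```bash
python3 - <<'E'
from h import *
c=camera('top');s=camera('scene')
for r,q in [(170,173.3),(172.1,243.75),(169.5,165.75),(173,262)]: print(onz(c,r,q,.17).round(4))
# scene: pin visible at crop(462,130) far side?; 
for r,q in [(145+130/4,230+462/4),(145+117/4,230+462/4),(145+108/4,230+490/4),(145+148/4,230+175/4)]: print(onz(s,r,q,.17).round(4))
E
```

```text
[0.5872 0.3365 0.17  ]
[0.5829 0.1414 0.17  ]
[0.5884 0.3574 0.17  ]
[0.5808 0.0906 0.17  ]
[0.6029 0.3383 0.17  ]
[0.5922 0.3417 0.17  ]
[0.5882 0.3628 0.17  ]
[0.5826 0.1456 0.17  ]
```

```bash
cat >> h.py <<'E'
def go(p,yaw=None):
    """shift in tool axes & turn to bring tcp to p with tool y at world yaw (deg, mod 180)"""
    o=observe();R=np.array(o['tcp_rot']);d=R.T@(np.array(p)-o['tool_pos'])
    y=np.degrees(np.arctan2(R[1,1],R[0,1])); t=0
    if yaw is not None: t=-((yaw-y+90)%180-90)
    print('shift',d.round(4),'turn',round(t,1),'| pos',np.round(o['tool_pos'],4),'yaw',round(y,1),'w',round(o['grip_width'],4),'F',np.round(o['force'],1),'clk',round(o['clock'],2),'j6',round(o['joints'][5],2))
E
python3 - <<'E'
from h import *
go([.588,.338,.30],-1.4)
E
```

```text
shift [-0.4335 -0.0283 -0.0862] turn 71.0 | pos [0.1916 0.5156 0.2138] yaw 69.6 w 0.0854 F [-0.1 -0.4 -0.3] clk 1.85 j6 -0.2
```

>>> arm_command(steps=[0,0,-0.086,8,-1,-0.05,0,-0.086,16,-1,-0.1,-0.01,-0.086,24,-1,-0.15,-0.01,-0.086,32,-1,-0.2,-0.013,-0.086,40,-1])

```text
clock: 2.35
tool_pos: [0.3663, 0.4373, 0.3007]
tcp_rot: [[-0.49, 0.872, 0.001], [0.872, 0.49, 0.001], [0.0, 0.002, -1.0]]
force: [0.3, 0.6, -0.1]
grip_width: 0.0853
```

```bash
python3 - <<'E'
from h import *
go([.588,.338,.30],-1.4)
E
```

```text
shift [-0.1952  0.1446  0.0009] turn 30.7 | pos [0.3663 0.4373 0.3007] yaw 29.3 w 0.0853 F [ 0.3  0.6 -0.1] clk 2.35 j6 0.17
```

>>> arm_command(steps=[-0.04,0.03,0,8,-1,-0.08,0.06,0,16,-1,-0.12,0.09,0,24,-1,-0.16,0.12,0,30,-1,-0.19,0.14,0,30,-1])

```text
clock: 2.85
tool_pos: [0.5833, 0.34, 0.2991]
tcp_rot: [[0.011, 1.0, 0.0], [1.0, -0.011, -0.001], [-0.001, 0.0, -1.0]]
force: [0.7, 0.0, 1.0]
grip_width: 0.0857
```

>>> arm_command(steps=[0,0,0,0,-1])

```text
clock: 2.95
tool_pos: [0.5847, 0.3383, 0.2978]
tcp_rot: [[0.012, 1.0, -0.0], [1.0, -0.012, -0.002], [-0.002, -0.0, -1.0]]
force: [0.5, 0.5, 0.1]
grip_width: 0.0855
```

```bash
python3 - <<'E'
from h import *
go([.588,.338,.30],-1.4)
c=shot('wrist','w1')
print(nets.place_of('wrist','pins_mid'), proj(c,[.588,.338,.17]))
E
```

```text
shift [-0.0003  0.0033 -0.0022] turn 0.7 | pos [0.5847 0.3383 0.2978] yaw -0.7 w 0.0855 F [0.5 0.5 0.1] clk 2.95 j6 0.37
[{'pixel': [181.3, 258.7], 'conf': 0.59}, {'pixel': [351.4, 191.8], 'conf': 0.4}] (np.float64(181.3456878013693), np.float64(257.28228254701105))
```

View pics/w1.png

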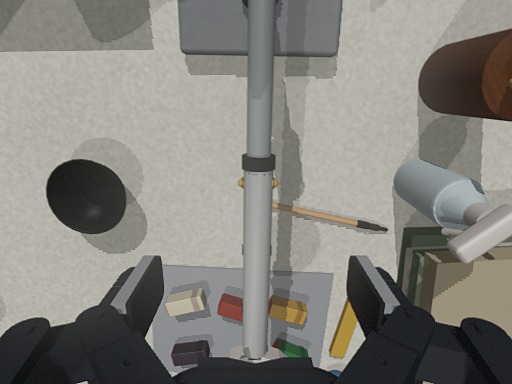

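```bash
python3 - <<'E'
from h import *
c=camera('wrist')
print(onz(c,183,258,.17),onz(c,340,255.5,.17),onz(c,20,261,.17))
p=onz(c,183,258,.17); go([p[0],p[1],.173],-1.4)
E
```

```text
[0.58474732 0.3392251  0.17      ] [0.58094116 0.15711653 0.17      ] [0.58792466 0.47565219 0.17      ]
shift [-0.0028  0.0048  0.1264] turn 1.0 | pos [0.5801 0.342  0.2994] yaw -0.4 w 0.0856 F [-0.7 -0.6  0.5] clk 3.1 j6 0.37
```

>>> arm_command(steps=[-0.001,0.003,0.04,0.7,-1,-0.001,0.003,0.08,0.7,-1,-0.001,0.003,0.12,0.7,-1,-0.001,0.003,0.125,0.7,-1,-0.001,0.003,0.125,0.7,-1])

```text
clock: 3.6
tool_pos: [0.5819, 0.3417, 0.1747]
tcp_rot: [[0.017, 1.0, -0.002], [1.0, -0.017, -0.001], [-0.001, -0.002, -1.0]]
force: [0.2, -0.2, -0.2]
grip_width: 0.0852
```

```bash
python3 - <<'E'
from h import *
c=shot('wrist','w2')
go([.586,.338,.173],-1.4)
E
```

```text
shift [-0.004   0.0027  0.0037] turn 0.4 | pos [0.5834 0.342  0.1767] yaw -1.0 w 0.0853 F [ 0.4 -0.3  1.1] clk 3.65 j6 0.38
```

View pics/w2.png

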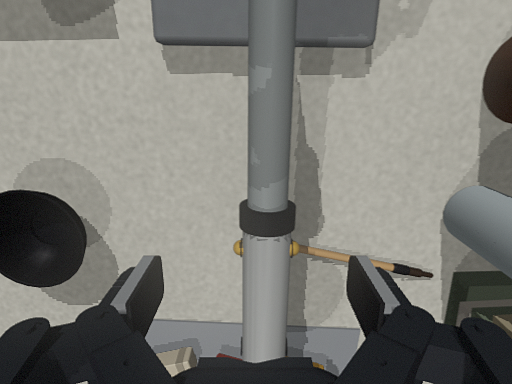

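```bash
python3 - <<'E'
from h import *
c=camera('wrist')
print(onz(c,248,267,.17),onz(c,340,266,.17),onz(c,60,272,.17))
o=observe();R=o['tcp_rot'];print(o['tool_pos'])
# proj of grasp pt
p=np.array(o['tool_pos'])+np.array(R)[:,2]*.003; print(proj(c,p), p)
E
```

```text
[0.59142116 0.33553242 0.17      ] [0.59038719 0.26970618 0.17      ] [0.59442688 0.43618033 0.17      ]
[0.58422658 0.34209649 0.17778572]
(np.float64(241.63824965615026), np.float64(254.4087481344309)) [0.5842385  0.34210128 0.17478575]
```

>>> arm_command(steps=[-0.005,0.007,0.004,0.4,-1,-0.005,0.007,0.004,0.4,-1,-0.005,0.007,0.004,0.4,-1])

```text
clock: 4.0
tool_pos: [0.5911, 0.3355, 0.1717]
tcp_rot: [[0.027, 1.0, 0.001], [1.0, -0.027, 0.001], [0.001, 0.001, -1.0]]
force: [-1.0, 0.2, 0.5]
grip_width: 0.0858
```

```bash
python3 - <<'E'
from h import *
c=shot('wrist','w3')
go([.590,.337,.173],-1.4)
E
```

```text
shift [ 0.0013 -0.0009 -0.0015] turn -0.1 | pos [0.5908 0.3356 0.1715] yaw -1.5 w 0.0852 F [ 0.4  0.2 -0.2] clk 4.05 j6 0.38
```

View pics/w3.png

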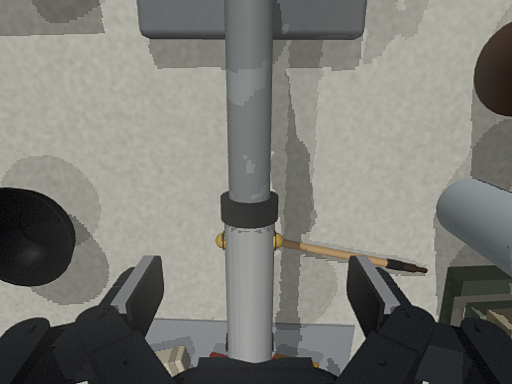

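>>> arm_command(steps=[0,-0.003,0,0,-1,0,-0.003,0,0,1,0,-0.003,0,0,1,0,-0.003,0,0,1,0,-0.003,0,0,1])

```text
clock: 4.55
tool_pos: [0.5873, 0.3359, 0.1707]
tcp_rot: [[0.026, 1.0, -0.0], [1.0, -0.026, -0.0], [-0.0, -0.0, -1.0]]
force: [0.1, -0.8, 0.5]
grip_width: 0.0282
```

>>> arm_command(steps=[0,0,0,0,1,0,0,0,0,1,0,0,0,0,1,0,0,0,0,1])

```text
clock: 4.95
tool_pos: [0.5873, 0.3359, 0.1708]
tcp_rot: [[0.026, 1.0, -0.0], [1.0, -0.026, 0.0], [0.0, -0.0, -1.0]]
force: [-0.3, -0.3, -0.1]
grip_width: -0.0003
```

```bash
python3 - <<'E'
from h import *
c=shot('wrist','w4')
go([.590,.337,.173],-1.4)
E
```

```text
shift [ 0.0012  0.0026 -0.0022] turn -0.1 | pos [0.5874 0.3358 0.1708] yaw -1.5 w -0.0003 F [-0.4  0.6 -0.7] clk 5.0 j6 0.38
```

View pics/w4.png

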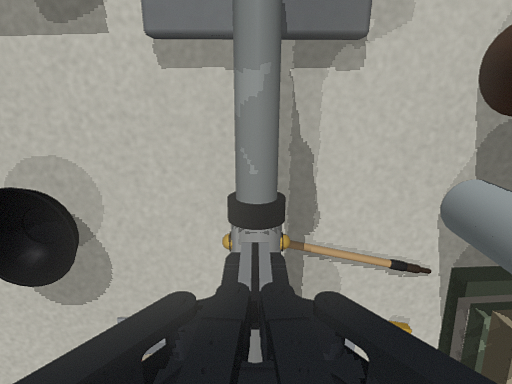

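```bash
python3 - <<'E'
from h import *
c=shot('scene','s4')
print(robot, [a for a in dir(robot) if a[0]!='_'], getattr(robot,'tcp_to_tips',None))
cv2.imwrite('pics/s4c.png',cv2.resize(cv2.imread('pics/s4.png')[80:240,220:440],None,fx=3.6,fy=3.6,interpolation=2))
print(proj(c,[.5873,.3359,.149]),proj(c,[.5873,.3359,.17]))
E
```

```text
<Robot object at 0x7f52a1363e00> ['PlanningError', 'tcp_to_tips'] 0.022
(np.float64(177.95135767381745), np.float64(341.60138486149464)) (np.float64(173.16256969850255), np.float64(342.8767073899351))
```

View pics/s4c.png

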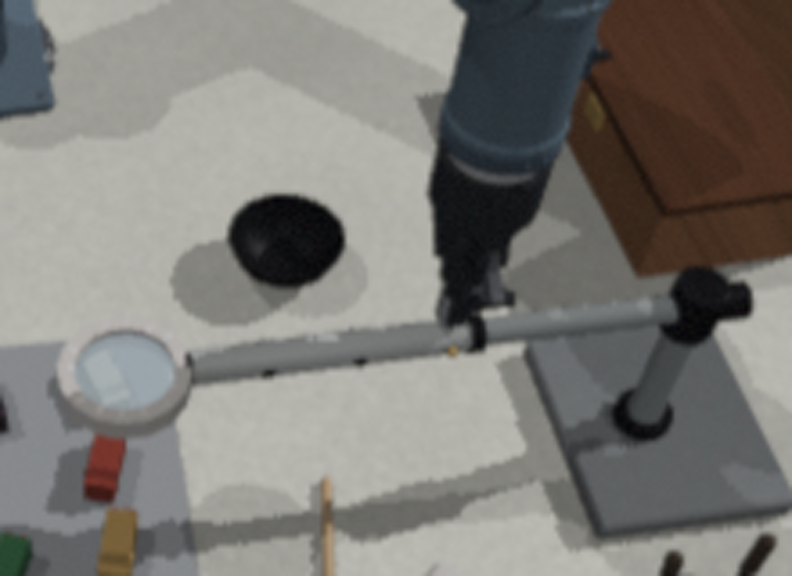

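```bash
python3 - <<'E'
from h import *
c=camera('wrist');o=observe();R=np.array(o['tcp_rot']);p=np.array(o['tool_pos'])
print(c['intrinsics'], 'campos tool', R.T@(-np.array(c['R']).T@np.array(c['t'])-p))
for v in ([0,0,.022],[.011,0,.022],[-.011,0,.022],[0,0,.003],[0,0,-.02],[.011,.012,.022],[.011,.012,-.0]): print(v,np.round(proj(c,p+R@np.array(v))))
for z in (.15,.17,.19,.21):
  a,b=proj(c,[.5873-.019,.337,z]),proj(c,[.5873+.019,.337,z]); print(z,np.round(a),np.round(b))
cv2.imwrite('pics/w4c.png',cv2.resize(cv2.imread('pics/w4.png')[180:384,160:360],None,fx=2.9,fy=2.9,interpolation=2))
E
```

```text
[[319.2398803    0.         254.7486838 ]
 [  0.         319.2398803  195.66424391]
 [  0.           0.           1.        ]] campos tool [ 0.08014482  0.00114217 -0.15971081]
[0, 0, 0.022] [227. 253.]
[0.011, 0, 0.022] [211. 253.]
[-0.011, 0, 0.022] [243. 253.]
[0, 0, 0.003] [241. 253.]
[0, 0, -0.02] [262. 253.]
[0.011, 0.012, 0.022] [211. 273.]
[0.011, 0.012, -0.0] [225. 275.]
0.15 [227. 222.] [226. 284.]
0.17 [242. 219.] [240. 287.]
0.19 [260. 214.] [258. 291.]
0.21 [283. 209.] [281. 296.]
```

View pics/w4c.png

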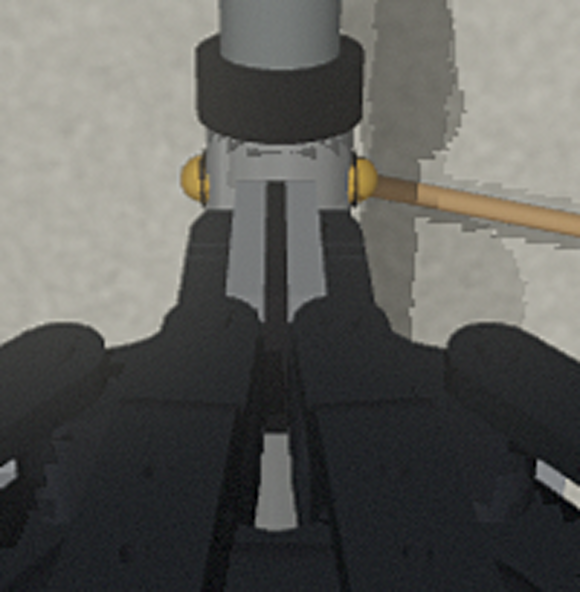

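>>> arm_command(steps=[0,0,-0.005,0,1,0,0,-0.01,0,1])

```text
clock: 5.3
tool_pos: [0.5873, 0.3359, 0.1811]
tcp_rot: [[0.026, 1.0, -0.0], [1.0, -0.026, -0.0], [-0.0, -0.0, -1.0]]
force: [0.1, 0.5, -0.0]
grip_width: 0.0
```

>>> arm_command(steps=[0,0,-0.03,0,1,0,0,-0.06,0,1,0,0,-0.09,0,1,0,0,-0.09,0,1])

```text
clock: 5.7
tool_pos: [0.5895, 0.3367, 0.2773]
tcp_rot: [[0.026, 1.0, 0.01], [1.0, -0.026, 0.004], [0.004, 0.01, -1.0]]
force: [0.1, 0.4, 1.2]
grip_width: 0.0001
```

```bash
python3 - <<'E'
from h import *
o=observe();R=np.array(o['tcp_rot']);p=np.array(o['tool_pos']);print(p.round(4))
ims=[]
for n in('wrist','scene','top'):
  c=shot(n,n+'5'); im=c['pixels'][:,:,::-1].copy()
  t=p+R@np.array([0,0,.022]);r,q=proj(c,t);print(n,r,q)
  cv2.circle(im,(int(q),int(r)),2,(0,0,255),-1)
  r,q=int(r),int(q);im=im[max(0,r-80):r+80,max(0,q-65):q+65];ims.append(cv2.resize(im,(260,320),interpolation=2))
cv2.imwrite('pics/tri5.png',np.hstack(ims))
E
```

```text
[0.5895 0.3367 0.2773]
wrist 227.29741063540308 253.1099805731837
scene 152.7218303053227 349.1332776887629
top 161.35182147426647 166.10102109896087
```

View pics/tri5.png

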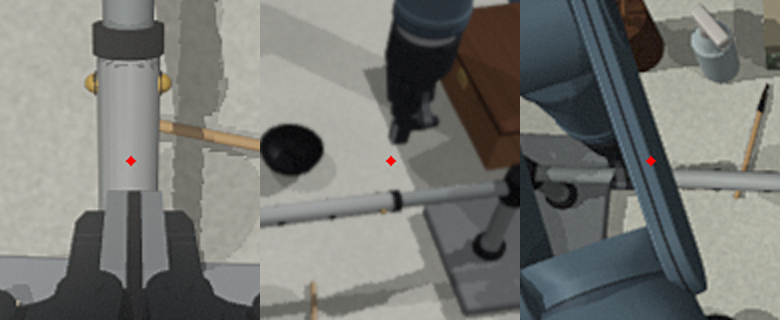

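```bash
python3 - <<'E'
from h import *
o=observe();R=np.array(o['tcp_rot']);p=np.array(o['tool_pos']);print(p.round(4),R.round(3))
w=camera('wrist');s=shot('scene','s6')
x,e=tri(w,(243,254),s,(142.7,353));print(x,e,'tool',R.T@(x-p))
cv2.imwrite('pics/s6c.png',cv2.resize(s['pixels'][100:180,310:410,::-1],None,fx=6,fy=6,interpolation=2))
print(robot.tcp_to_tips)
E
```

```text
[0.5872 0.3358 0.2707] [[ 0.026  1.    -0.   ]
 [ 1.    -0.026 -0.   ]
 [-0.    -0.    -1.   ]]
[0.58700872 0.34292034 0.28679529] 0.0028893354262034387 tool [ 0.00712707 -0.00035145 -0.01609329]
0.022
```

View pics/s6c.png

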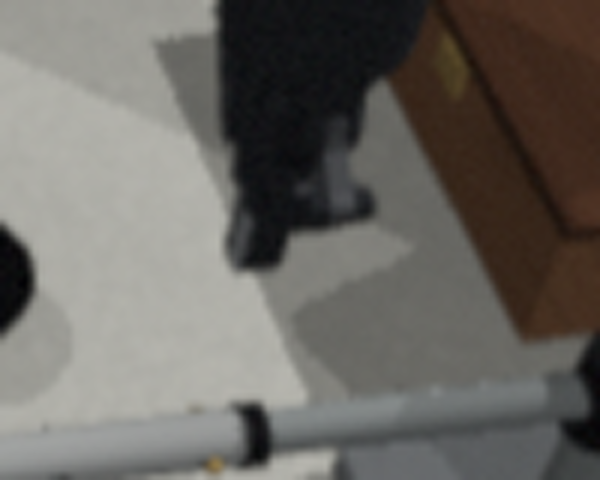

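>>> arm_command(steps=[0,0,0,0,-1,0,0,0,0,-1,0,0,0,0,-1,0,0,0,0,-1,0,0,0,0,-1])

```text
clock: 6.45
tool_pos: [0.5874, 0.3358, 0.2707]
tcp_rot: [[0.026, 1.0, -0.0], [1.0, -0.026, -0.0], [-0.0, -0.0, -1.0]]
force: [-0.2, 0.6, -0.6]
grip_width: 0.0719
```

>>> arm_command(steps=[0,0,0.04,0,-1,0,0,0.08,0,-1,0,0,0.11,0,-1,0,0,0.134,0,-1,0,0,0.134,0,-1])

```text
clock: 6.95
tool_pos: [0.5848, 0.3349, 0.1324]
tcp_rot: [[0.026, 1.0, -0.008], [1.0, -0.026, -0.003], [-0.003, -0.008, -1.0]]
force: [-0.4, -0.3, -0.4]
grip_width: 0.0853
```

```bash
python3 - <<'E'
from h import *
c=shot('wrist','w7');s=shot('scene','s7')
go([.590,.337,.135],-1.4)
cv2.imwrite('pics/s7c.png',cv2.resize(s['pixels'][130:210,290:390,::-1],None,fx=6,fy=6,interpolation=2))
E
```

```text
shift [0.0011 0.0025 0.0022] turn -0.1 | pos [0.5875 0.3359 0.1372] yaw -1.5 w 0.0858 F [0.6 0.5 0.7] clk 7.05 j6 0.38
```

View pics/w7.png

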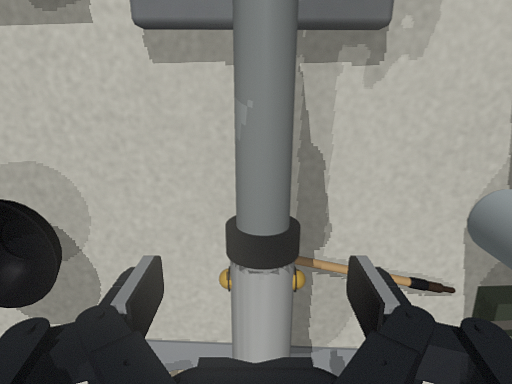

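View pics/s7c.png

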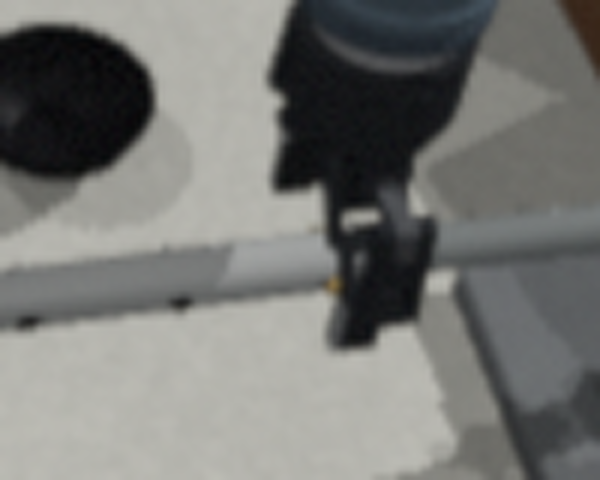

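```bash
python3 - <<'E'
from h import *
w=camera('wrist');s=camera('scene');o=observe();R=np.array(o['tcp_rot']);p=np.array(o['tool_pos']);print(p)
for z in(-.035,-.029,-.02,0,.009):
  print(z,[np.round(proj(w,p+R@np.array([x,-.0425,z]))).tolist() for x in(-.011,0,.011)])
# scene view near finger tip corners: crop px
for u,v in[(335,345),(375,345),(415,318),(340,235)]:
  print([np.round(R.T@(onz(s,130+v/6,290+u/6,zz)-p),3).tolist() for zz in(.15,.16,.166)])
E
```

```text
[0.58858245 0.33629832 0.13895758]
-0.035 [[301.0, 161.0], [280.0, 159.0], [258.0, 156.0]]
-0.029 [[293.0, 165.0], [273.0, 163.0], [251.0, 160.0]]
-0.02 [[282.0, 170.0], [263.0, 168.0], [242.0, 166.0]]
0 [[262.0, 179.0], [244.0, 177.0], [226.0, 176.0]]
0.009 [[254.0, 182.0], [237.0, 181.0], [219.0, 180.0]]
[[0.001, 0.033, -0.011], [-0.002, 0.04, -0.021], [-0.005, 0.044, -0.027]]
[[0.019, 0.036, -0.011], [0.015, 0.043, -0.021], [0.013, 0.047, -0.027]]
[[0.042, 0.024, -0.011], [0.037, 0.031, -0.021], [0.035, 0.035, -0.027]]
[[0.022, -0.028, -0.011], [0.018, -0.021, -0.021], [0.015, -0.016, -0.027]]
```

>>> arm_command(steps=[0.001,0.003,0.006,0,-1,0.001,0.003,0.006,0,-1,0.001,0.003,0.006,0,1,0.001,0.003,0.006,0,1,0.001,0.003,0.006,0,1])

```text
clock: 7.65
tool_pos: [0.5904, 0.3368, 0.131]
tcp_rot: [[0.026, 1.0, 0.0], [1.0, -0.026, 0.0], [0.0, 0.0, -1.0]]
force: [-0.4, 0.1, -0.1]
grip_width: 0.044
```

>>> arm_command(steps=[0,0,0,0,1,0,0,0,0,1,0,0,0,0,1,0,0,0,0,1])

```text
clock: 8.05
tool_pos: [0.588, 0.337, 0.1313]
tcp_rot: [[0.026, 1.0, -0.004], [1.0, -0.026, -0.0], [-0.0, -0.004, -1.0]]
force: [-7.7, 0.2, 6.8]
grip_width: 0.0272
```

```bash
python3 - <<'E'
from h import *
c=shot('wrist','w8')
go([.590,.337,.135],-1.4)
E
```

```text
shift [ 0.0001  0.0021 -0.0037] turn -0.1 | pos [0.5879 0.337  0.1313] yaw -1.5 w 0.027 F [-8.4  0.   5.8] clk 8.1 j6 0.38
```

View pics/w8.png

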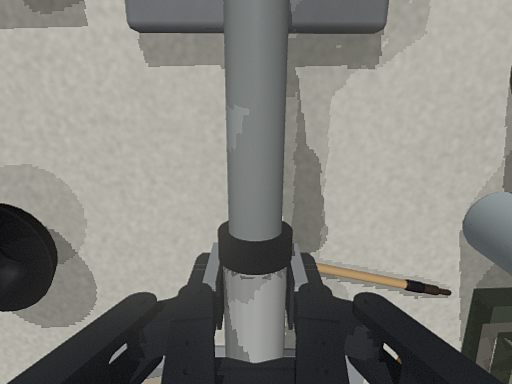

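>>> arm_command(steps=[0.006,0,0,0,1,0.012,0,0,0,1,0.02,0,0,0,1,0.03,0,0,0,1])

```text
clock: 8.5
tool_pos: [0.5887, 0.3637, 0.1313]
tcp_rot: [[0.027, 1.0, -0.006], [1.0, -0.027, -0.005], [-0.006, -0.005, -1.0]]
force: [-9.5, -9.8, 8.5]
grip_width: 0.0269
```

```bash
python3 - <<'E'
from h import *
c=shot('wrist','w9')
go([.590,.337,.135],-1.4)
E
```

```text
shift [-0.0296  0.002  -0.0036] turn -0.1 | pos [0.5888 0.3666 0.1313] yaw -1.5 w 0.0271 F [-8.2  0.5  6.6] clk 8.55 j6 0.42
```

View pics/w9.png

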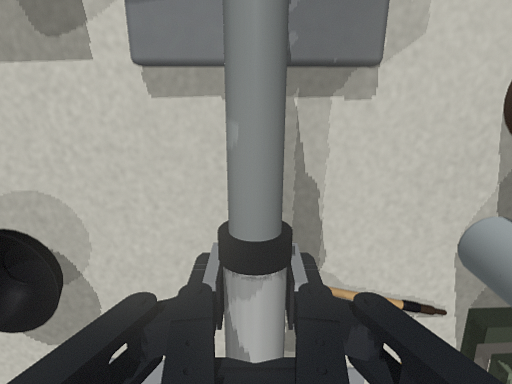

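>>> arm_command(steps=[0.012,0,0,0,1,0.024,0,0,0,1,0.034,0,0,0,1,0.041,0,0,0,1,0.041,0,0,0,1])

```text
clock: 9.05
tool_pos: [0.5901, 0.408, 0.1313]
tcp_rot: [[0.025, 1.0, -0.004], [1.0, -0.025, -0.001], [-0.001, -0.004, -1.0]]
force: [-7.0, -1.9, 5.7]
grip_width: 0.0268
```

```bash
python3 - <<'E'
from h import *
c=shot('wrist','w10');s=shot('scene','s10')
go([.590,.407,.135],-1.4)
cv2.imwrite('pics/s10c.png',cv2.resize(s['pixels'][130:210,290:390,::-1],None,fx=6,fy=6,interpolation=2))
E
```

```text
shift [-0.001  -0.     -0.0037] turn -0.1 | pos [0.5901 0.408  0.1313] yaw -1.5 w 0.0266 F [-7.6 -1.1  5.4] clk 9.15 j6 0.47
```

View pics/s10c.png

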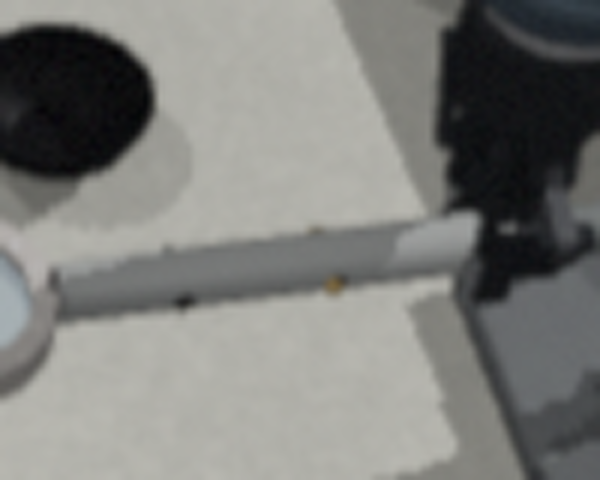

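>>> arm_command(steps=[0,0,0,0,-1,0,0,0,0,-1,0,0,0,0,-1,0,0,0,0,-1,0,0,0,0,-1])

```text
clock: 9.65
tool_pos: [0.5924, 0.4077, 0.1307]
tcp_rot: [[0.026, 1.0, 0.0], [1.0, -0.026, -0.0], [-0.0, 0.0, -1.0]]
force: [-0.7, -0.7, 0.2]
grip_width: 0.0855
```

>>> arm_command(steps=[-0.03,0,0,0,-1,-0.06,0,0,0,-1,-0.071,0,0,0,-1,-0.071,0,0,0,-1])

```text
clock: 10.05
tool_pos: [0.5908, 0.3354, 0.131]
tcp_rot: [[0.028, 1.0, 0.0], [1.0, -0.028, -0.0], [-0.0, 0.0, -1.0]]
force: [-0.4, -0.3, 0.3]
grip_width: 0.085
```

```bash
python3 - <<'E'
from h import *
c=shot('wrist','w11')
go([.588,.337,.131],-1.4)
E
```

```text
shift [ 0.0003 -0.0028  0.0001] turn -0.2 | pos [0.5908 0.3367 0.1311] yaw -1.6 w 0.0854 F [-0.9  0.2  0.9] clk 10.1 j6 0.38
```

View pics/w11.png

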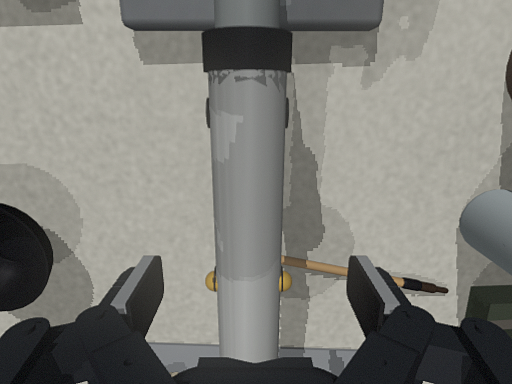

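>>> arm_command(steps=[0,-0.0025,0,0,-1,0,-0.0025,0,0,1,0,-0.0025,0,0,1,0,-0.0025,0,0,1,0,-0.0025,0,0,1])

```text
clock: 10.6
tool_pos: [0.588, 0.3374, 0.131]
tcp_rot: [[0.025, 1.0, 0.001], [1.0, -0.025, 0.0], [0.0, 0.001, -1.0]]
force: [0.2, -0.0, 4.9]
grip_width: 0.0283
```

>>> arm_command(steps=[0,0,0,0,1,0,0,0,0,1,0,0,0,0,1])

```text
clock: 10.9
tool_pos: [0.5881, 0.3373, 0.1312]
tcp_rot: [[0.026, 1.0, 0.001], [1.0, -0.026, 0.001], [0.001, 0.001, -1.0]]
force: [-0.1, 1.7, 2.9]
grip_width: 0.0271
```

>>> arm_command(steps=[0.006,0,0,0,1,0.012,0,0,0,1,0.02,0,0,0,1,0.03,0,0,0,1,0.04,0,0,0,1])

```text
clock: 11.4
tool_pos: [0.5891, 0.3736, 0.1312]
tcp_rot: [[0.027, 1.0, -0.001], [1.0, -0.027, -0.006], [-0.006, -0.001, -1.0]]
force: [-2.1, -9.5, 6.6]
grip_width: 0.0272
```

>>> arm_command(steps=[0.01,0,0,0,1,0.02,0,0,0,1,0.028,0,0,0,1,0.031,0,0,0,1,0.031,0,0,0,1])

```text
clock: 11.9
tool_pos: [0.5901, 0.4075, 0.1312]
tcp_rot: [[0.026, 1.0, 0.001], [1.0, -0.026, -0.001], [-0.001, 0.001, -1.0]]
force: [-0.2, -1.8, 4.5]
grip_width: 0.0268
```

```bash
python3 - <<'E'
from h import *
s=shot('scene','s12')
go([.588,.407,.131],-1.4)
cv2.imwrite('pics/s12c.png',cv2.resize(s['pixels'][130:210,290:390,::-1],None,fx=6,fy=6,interpolation=2))
E
```

```text
shift [-0.0005 -0.0021  0.0002] turn -0.1 | pos [0.5901 0.4075 0.1312] yaw -1.5 w 0.0271 F [-0.2 -2.   5.9] clk 11.95 j6 0.48
```

View pics/s12c.png

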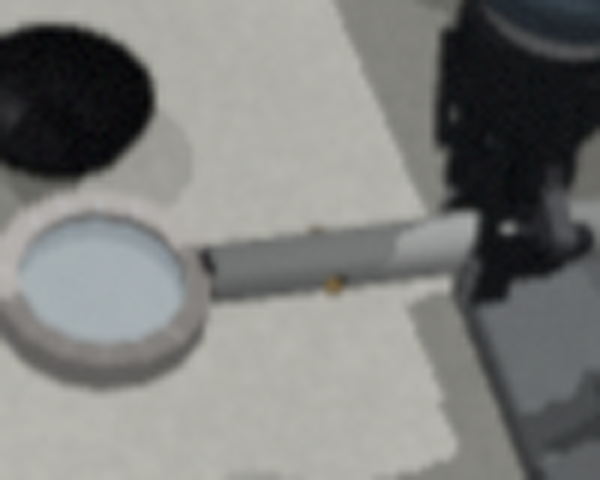

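>>> arm_command(steps=[0.002,0,0,0,1,0.002,0,0,0,1,0,0,0,0,-1,0,0,0,0,-1,0,0,0,0,-1])

```text
clock: 12.45
tool_pos: [0.5894, 0.408, 0.1302]
tcp_rot: [[0.026, 1.0, -0.001], [1.0, -0.026, 0.0], [0.0, -0.001, -1.0]]
force: [0.4, -1.0, -1.3]
grip_width: 0.0693
```

>>> arm_command(steps=[0,0,0,0,-1,0,0,0,0,-1,0,0,0,0,-1,0,0,-0.05,0,-1,0,0,-0.1,0,-1])

```text
clock: 12.95
tool_pos: [0.5885, 0.4073, 0.2295]
tcp_rot: [[0.026, 1.0, -0.005], [1.0, -0.026, -0.002], [-0.002, -0.005, -1.0]]
force: [1.1, 0.9, 1.2]
grip_width: 0.0851
```

>>> arm_command(steps=[0,0,-0.05,0,-1,0,0,-0.1,0,-1,-0.05,0,-0.1,0,-1,-0.08,0,-0.1,0,-1,-0.08,0,-0.1,0,-1])

```text
clock: 13.45
tool_pos: [0.5882, 0.3244, 0.3322]
tcp_rot: [[0.03, 1.0, 0.002], [1.0, -0.03, -0.001], [-0.001, 0.002, -1.0]]
force: [0.4, 0.1, 0.6]
grip_width: 0.0857
```

```bash
python3 - <<'E'
from h import *
c=shot('wrist','w13')
go([.556,-.31,.131],-1.4)
cv2.imwrite('pics/t13.png',camera('top')['pixels'][:,:,::-1])
print(proj(c,[.588,.338,.17]))
E
```

```text
shift [-0.6369 -0.0139  0.2004] turn -0.2 | pos [0.5879 0.3262 0.3316] yaw -1.6 w 0.0853 F [-0.4  1.2  0.8] clk 13.5 j6 0.37
(np.float64(159.3260032478215), np.float64(252.8785954625346))
```

View pics/w13.png

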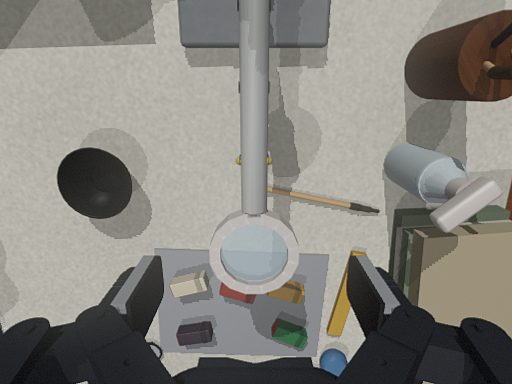

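>>> arm_command(steps=[-0.05,0,0.015,0,-1,-0.1,-0.003,0.03,0,-1,-0.15,-0.005,0.04,0,-1,-0.2,-0.008,0.05,0,-1,-0.25,-0.01,0.05,0,-1])

```text
clock: 14.05
tool_pos: [0.5706, 0.0844, 0.279]
tcp_rot: [[0.024, 1.0, -0.003], [1.0, -0.024, 0.001], [0.001, -0.003, -1.0]]
force: [1.6, -0.6, -0.2]
grip_width: 0.0858
```

>>> arm_command(steps=[-0.05,0,0,0,-1,-0.1,0,0,0,-1,-0.15,0,0,0,-1,-0.2,0,0,0,-1,-0.25,0,0,0,-1])

```text
clock: 14.55
tool_pos: [0.5655, -0.166, 0.2806]
tcp_rot: [[0.024, 1.0, 0.0], [1.0, -0.024, 0.001], [0.001, 0.0, -1.0]]
force: [1.2, 0.2, 0.1]
grip_width: 0.0855
```

>>> arm_command(steps=[-0.05,0,0,0,-1,-0.1,0,0,0,-1,-0.14,0,0,0,-1,-0.14,0,0,0,-1,-0.14,0,0,0,-1])

```text
clock: 15.05
tool_pos: [0.5619, -0.3052, 0.2798]
tcp_rot: [[0.027, 1.0, -0.001], [1.0, -0.027, 0.002], [0.002, -0.001, -1.0]]
force: [0.2, 0.2, -0.4]
grip_width: 0.0856
```

```bash
python3 - <<'E'
from h import *
c=shot('wrist','w14')
go([.556,-.315,.20],-1.4)
r=nets.place_of('wrist','drawer_handle');print(r)
for q in r[:1]: print(onz(c,*q['pixel'],.07))
E
```

```text
shift [-0.0112 -0.0057  0.0802] turn -0.1 | pos [ 0.5621 -0.3041  0.2802] yaw -1.5 w 0.0854 F [0.5 0.1 0.5] clk 15.1 j6 -0.65
[{'pixel': [182.1, 254.0], 'conf': 0.82}]
[ 0.56108334 -0.32855771  0.07      ]
```

View pics/w14.png

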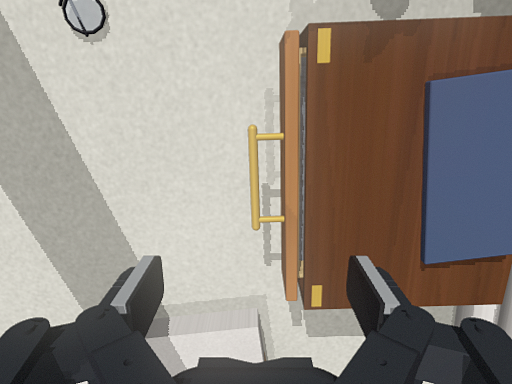

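>>> arm_command(steps=[-0.02,-0.001,0.04,-2.3,0.4,-0.02,-0.001,0.08,-2.3,0.4,-0.02,-0.001,0.12,-2.3,0.4,-0.02,-0.001,0.15,-2.3,0.4,-0.02,-0.001,0.15,-2.3,0.4])

```text
clock: 15.65
tool_pos: [0.558, -0.3209, 0.1262]
tcp_rot: [[-0.017, 1.0, -0.007], [1.0, 0.017, 0.006], [0.007, -0.007, -1.0]]
force: [-0.4, 0.5, -0.8]
grip_width: 0.0253
```

```bash
python3 - <<'E'
from h import *
c=shot('wrist','w15')
go([.561,-.325,.04],.75)
E
```

```text
shift [-0.0029  0.0018  0.0894] turn 0.2 | pos [ 0.5595 -0.3224  0.1294] yaw 0.9 w 0.0256 F [ 0.4 -0.   0.9] clk 15.7 j6 -0.71
```

View pics/w15.png

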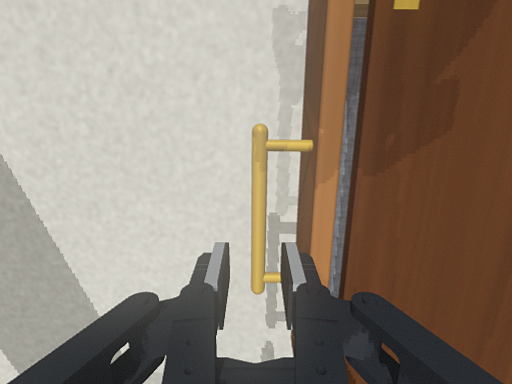

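>>> arm_command(steps=[-0.002,0.003,0.02,0,0.4,-0.002,0.003,0.04,0,0.4,-0.002,0.003,0.055,0,0.4,-0.002,0.003,0.055,0,0.4])

```text
clock: 16.1
tool_pos: [0.5629, -0.3261, 0.0755]
tcp_rot: [[-0.015, 1.0, -0.001], [1.0, 0.015, 0.001], [0.001, -0.001, -1.0]]
force: [-0.7, 0.1, -0.1]
grip_width: 0.0255
```

```bash
python3 - <<'E'
from h import *
c=shot('wrist','w16')
go([.561,-.325,.04],.75)
E
```

```text
shift [ 0.0018 -0.0023  0.0366] turn 0.1 | pos [ 0.5634 -0.3267  0.0766] yaw 0.9 w 0.0259 F [-0.4 -0.6 -0.1] clk 16.15 j6 -0.71
```

View pics/w16.png

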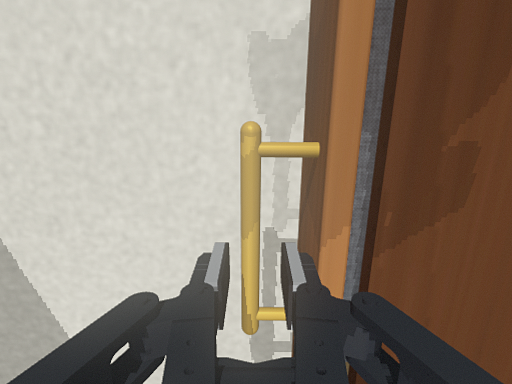

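```bash
python3 - <<'E'
from h import *
c=camera('wrist')
for r,q in((149,251),(314,250)): print(onz(c,r,q,.07))
p=(onz(c,149,251,.07)+onz(c,314,250,.07))/2; go([p[0],p[1],.04])
E
```

```text
[ 0.56169294 -0.2754387   0.07      ]
[ 0.56220502 -0.37883313  0.07      ]
shift [ 0.0001 -0.0019  0.0373] turn 0 | pos [ 0.5638 -0.3272  0.0773] yaw 0.8 w 0.0258 F [0.8 0.7 0. ] clk 16.2 j6 -0.71
```

>>> arm_command(steps=[0,-0.002,0.01,0,0.4,0,-0.002,0.025,0,0.4,0,-0.002,0.036,0,0.4,0,-0.002,0.036,0,0.4])

```text
clock: 16.6
tool_pos: [0.5594, -0.326, 0.0372]
tcp_rot: [[-0.014, 1.0, -0.004], [1.0, 0.014, 0.003], [0.003, -0.004, -1.0]]
force: [-0.3, 0.3, 0.3]
grip_width: 0.0255
```

```bash
python3 - <<'E'
from h import *
c=shot('wrist','w17')
go([.561,-.325,.04],.75)
E
```

```text
shift [ 0.0014  0.001  -0.0018] turn 0.1 | pos [ 0.5601 -0.3265  0.0382] yaw 0.8 w 0.0254 F [ 0.8 -0.2 -0.4] clk 16.65 j6 -0.71
```

View pics/w17.png

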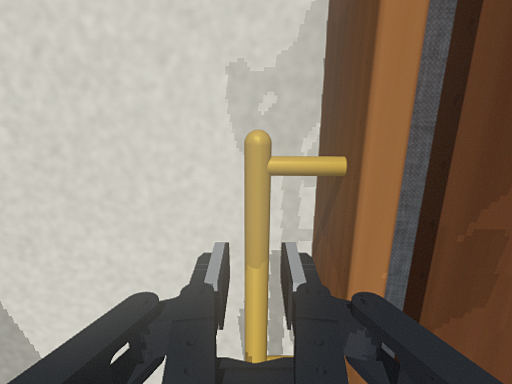

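>>> arm_command(steps=[0,0,0,0,1,0,0,0,0,1,0,0,0,0,1,0,0,0,0,1])

```text
clock: 17.05
tool_pos: [0.5611, -0.3272, 0.04]
tcp_rot: [[-0.014, 1.0, 0.0], [1.0, 0.014, -0.0], [-0.0, 0.0, -1.0]]
force: [0.7, -0.8, -2.8]
grip_width: 0.0087
```

>>> arm_command(steps=[0,-0.02,0,0,1,0,-0.045,0,0,1,0,-0.07,0,0,1,0,-0.095,0,0,1,0,-0.12,0,0,1])

```text
clock: 17.55
tool_pos: [0.4408, -0.3281, 0.04]
tcp_rot: [[-0.014, 1.0, 0.001], [1.0, 0.014, 0.001], [0.001, 0.001, -1.0]]
force: [3.1, 1.8, -4.1]
grip_width: 0.0086
```

>>> arm_command(steps=[0,-0.02,0,0,1,0,-0.04,0,0,1,0,-0.052,0,0,1,0,-0.06,0,0,1,0,-0.06,0,0,1])

```text
clock: 18.05
tool_pos: [0.3867, -0.3286, 0.04]
tcp_rot: [[-0.01, 1.0, 0.012], [1.0, 0.01, 0.001], [0.001, 0.012, -1.0]]
force: [26.4, 9.0, -12.8]
grip_width: 0.0088
```

```bash
python3 - <<'E'
from h import *
c=shot('scene','s18')
go([.38,-.329,.04],.75)
E
```

```text
shift [-0.0003 -0.0067 -0.    ] turn -0.1 | pos [ 0.3867 -0.3286  0.04  ] yaw 0.6 w 0.0084 F [ 24.5   8.7 -13.1] clk 18.1 j6 -0.95
```

View pics/s18.png

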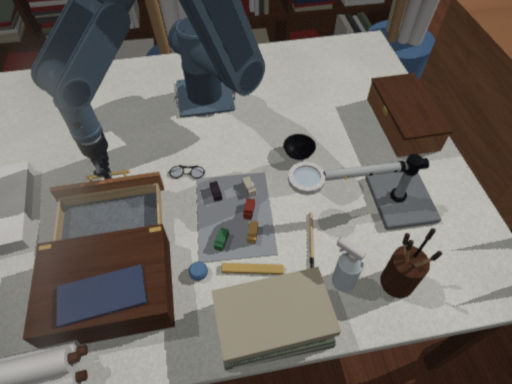

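>>> arm_command(steps=[0,0.004,0,0,0.4,0,0.004,0,0,0.4,0,0.004,0,0,0.4,0,0.004,-0.03,0,0.4,0,0.004,-0.07,0,0.4])

```text
clock: 18.6
tool_pos: [0.3834, -0.3287, 0.1091]
tcp_rot: [[-0.014, 1.0, -0.003], [1.0, 0.014, 0.004], [0.004, -0.003, -1.0]]
force: [0.8, -0.8, -0.5]
grip_width: 0.0259
```

>>> arm_command(steps=[0,0,-0.05,0,-1,0,0,-0.1,0,-1,0,0,-0.15,0,-1,0,0,-0.16,0,-1,0,0,-0.16,0,-1])

```text
clock: 19.1
tool_pos: [0.3854, -0.331, 0.2726]
tcp_rot: [[-0.014, 1.0, 0.003], [1.0, 0.014, -0.005], [-0.005, 0.003, -1.0]]
force: [-0.7, -0.2, -0.6]
grip_width: 0.0855
```

```bash
python3 - <<'E'
from h import *
go([.38,-.329,.04],.75)
c=shot('top','t19');s=camera('scene')
print([(q['conf'],onz(c,*q['pixel'],.02).round(3)) for q in nets.place_of('top','drawer_floor')])
print([(q['conf'],onz(s,*q['pixel'],.02).round(3)) for q in nets.place_of('scene','drawer_floor')])
for i in range(5):
  for n,k in(('top',c),('scene',s)):
    print(i,n,[(round(q['conf'],2),onz(k,*q['pixel'],.016).round(3).tolist()) for q in nets.place_of(n,f'stone{i}_mid')[:2]])
cv2.imwrite('pics/t19c.png',cv2.resize(c['pixels'][135:275,230:460,::-1],None,fx=3.4,fy=3.4,interpolation=2))
E
```

```text
shift [ 0.0033 -0.0061  0.2326] turn 0.0 | pos [ 0.3854 -0.331   0.2726] yaw 0.8 w 0.0855 F [-0.7 -0.2 -0.6] clk 19.1 j6 -0.94
[(0.87, array([ 0.495, -0.329,  0.02 ])), (0.62, array([ 0.64 , -0.011,  0.02 ])), (0.57, array([0.619, 0.362, 0.02 ]))]
[(0.56, array([ 0.511, -0.32 ,  0.02 ]))]
0 top [(0.61, [0.558, 0.039, 0.016]), (0.46, [0.621, 0.06, 0.016])]
0 scene [(0.74, [0.631, 0.068, 0.016])]
1 top [(0.7, [0.552, 0.08, 0.016])]
1 scene [(0.74, [0.555, 0.073, 0.016])]
2 top [(0.66, [0.381, -0.345, 0.016]), (0.52, [0.647, -0.01, 0.016])]
2 scene [(0.74, [0.647, -0.02, 0.016]), (0.62, [0.468, 0.408, 0.016])]
3 top [(0.71, [0.472, 0.09, 0.016])]
3 scene [(0.66, [0.468, 0.1, 0.016])]
4 top [(0.47, [0.471, -0.013, 0.016])]
4 scene [(0.49, [0.466, -0.021, 0.016])]
```

View pics/t19c.png

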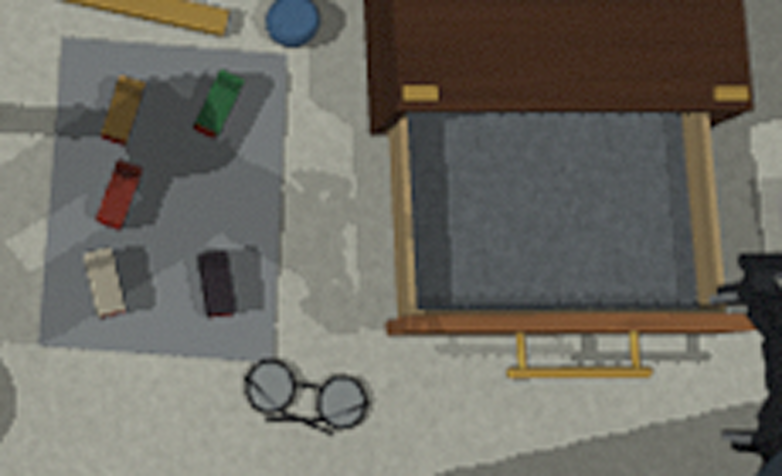

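>>> arm_command(steps=[0.04,0.02,-0.01,0,-1,0.08,0.045,-0.03,0,-1,0.12,0.07,-0.03,0,-1,0.16,0.095,-0.03,0,-1,0.2,0.12,-0.03,0,-1])

```text
clock: 20.3
tool_pos: [0.503, -0.1263, 0.3004]
tcp_rot: [[-0.014, 1.0, 0.001], [1.0, 0.014, -0.001], [-0.001, 0.001, -1.0]]
force: [0.0, -0.7, -0.6]
grip_width: 0.0855
```

>>> arm_command(steps=[0.04,0.02,0,0,-1,0.08,0.045,0,0,-1,0.08,0.05,0,0,-1,0.08,0.05,0,0,-1])

```text
clock: 20.7
tool_pos: [0.5515, -0.0464, 0.2996]
tcp_rot: [[-0.017, 1.0, -0.0], [1.0, 0.017, -0.0], [-0.0, -0.0, -1.0]]
force: [0.7, -1.3, -0.0]
grip_width: 0.0857
```

```bash
python3 - <<'E'
from h import *
go([.556,-.03,.3],0)
c=shot('wrist','w20')
for i in range(5):
    print(i,[(round(q['conf'],2),np.round(q['pixel']).tolist(),onz(c,*q['pixel'],.016).round(3).tolist()) for q in nets.place_of('wrist',f'stone{i}_mid')[:2]])
E
```

```text
shift [ 0.0163  0.0047 -0.0004] turn 1.0 | pos [ 0.5515 -0.0464  0.2996] yaw 1.0 w 0.0857 F [ 0.7 -1.3 -0. ] clk 20.7 j6 -0.3
0 [(0.57, [61.0, 317.0], [0.631, 0.072, 0.016])]
1 [(0.88, [54.0, 257.0], [0.554, 0.079, 0.016]), (0.53, [132.0, 320.0], [0.642, -0.018, 0.016])]
2 [(0.62, [131.0, 323.0], [0.646, -0.017, 0.016])]
3 [(0.58, [39.0, 192.0], [0.471, 0.095, 0.016])]
4 [(0.84, [125.0, 196.0], [0.471, -0.011, 0.016])]
```

View pics/w20.png

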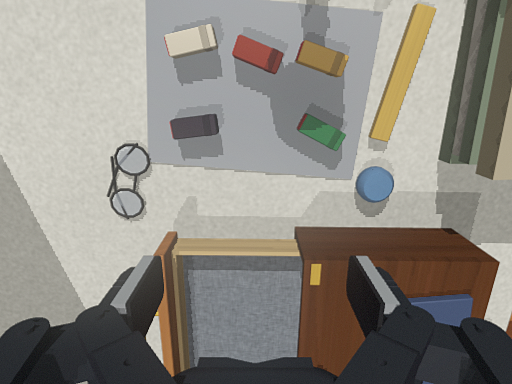

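```bash
cat >> h.py <<'E'
HUE={0:'amber',1:'red',2:'green',3:'cream',4:'black'}
def rectify(c,x0,x1,y0,y1,z,s=2000):
    """world-plane image: col grows with x, row grows with -y, s px/m"""
    W=int((x1-x0)*s);H=int((y1-y0)*s)
    src=[];dst=[]
    for x,y in((x0,y0),(x1,y0),(x1,y1),(x0,y1)):
        r,q=proj(c,[x,y,z]);src.append([q,r]);dst.append([(x-x0)*s,(y1-y)*s])
    M=cv2.getPerspectiveTransform(np.float32(src),np.float32(dst))
    return cv2.warpPerspective(c['pixels'][:,:,::-1],M,(W,H))
E
python3 - <<'E'
from h import *
c=camera('wrist')
im=rectify(c,.41,.69,-.06,.125,.029,2800)
print(im.shape);cv2.imwrite('pics/rect.png',im)
E
```

```text
(518, 783, 3)
```

View pics/rect.png

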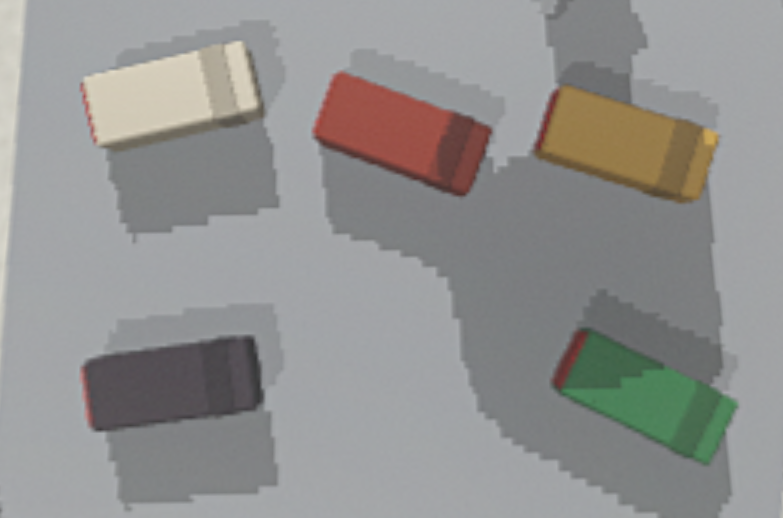

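```bash
python3 - <<'E'
from h import *
go([.4714,-.0121,.12],98.5)
E
```

```text
shift [ 0.0374 -0.0788  0.1801] turn 82.2 | pos [ 0.5506 -0.0485  0.3001] yaw 0.7 w 0.0857 F [-0.1  0.6  0.5] clk 21.05 j6 -0.3
```

>>> arm_command(steps=[0.01,-0.02,0.03,8.5,-1,0.02,-0.04,0.06,17,-1,0.03,-0.06,0.09,25.5,-1,0.037,-0.079,0.12,34,-1,0.037,-0.079,0.12,42.5,-1])

```text
clock: 21.55
tool_pos: [0.4651, -0.0099, 0.1755]
tcp_rot: [[0.67, 0.742, -0.011], [0.742, -0.67, 0.003], [-0.005, -0.01, -1.0]]
force: [0.4, 0.2, 0.3]
grip_width: 0.0853
```

>>> arm_command(steps=[0,0,0,8.5,-1,0,0,0,17,-1,0,0,0.02,25.5,-1,0,0,0.04,34,-1,0,0,0.04,39.7,-1])

```text
clock: 22.05
tool_pos: [0.4695, -0.0116, 0.1377]
tcp_rot: [[0.99, 0.143, -0.004], [0.143, -0.99, 0.001], [-0.004, -0.002, -1.0]]
force: [-0.6, 0.4, -0.5]
grip_width: 0.0856
```

>>> arm_command(steps=[0,0,0.01,0,-1,0,0,0.02,0,-1])

```text
clock: 22.25
tool_pos: [0.4719, -0.0119, 0.1197]
tcp_rot: [[0.988, 0.152, 0.001], [0.152, -0.988, -0.0], [0.001, 0.001, -1.0]]
force: [-0.8, -0.6, 0.8]
grip_width: 0.0856
```

```bash
python3 - <<'E'
from h import *
go([.4714,-.0121,.12],98.5)
c=shot('wrist','w21')
print(proj(c,[.4714,-.0121,.029]))
E
```

```text
shift [-0.0005  0.0001 -0.0003] turn 0.2 | pos [ 0.4719 -0.0119  0.1197] yaw -81.3 w 0.0856 F [-0.8 -0.6  0.8] clk 22.25 j6 1.16
(np.float64(195.0425732424476), np.float64(254.88166433151147))
```

View pics/w21.png

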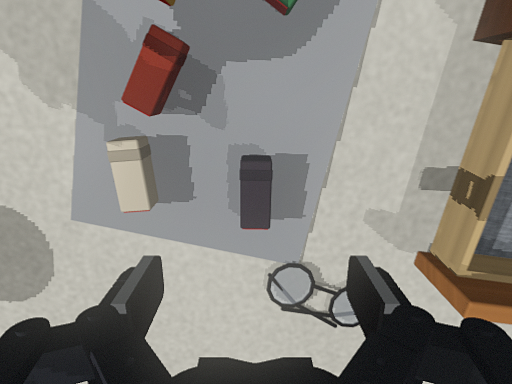

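>>> arm_command(steps=[0.001,0,0.04,0,-1,0.001,0,0.08,0,-1,0.001,0,0.11,0,-1,0.001,0,0.125,0,-1,0.001,0,0.127,0,-1])

```text
clock: 22.8
tool_pos: [0.4707, -0.0109, -0.0091]
tcp_rot: [[0.989, 0.151, -0.004], [0.151, -0.989, 0.001], [-0.004, -0.002, -1.0]]
force: [0.9, -0.8, 0.4]
grip_width: 0.0851
```

>>> arm_command(steps=[0,0,0,0,1,0,0,0,0,1,0,0,0,0,1,0,0,0,0,1,0,0,0,0,1])

```text
clock: 23.3
tool_pos: [0.4734, -0.0115, -0.0059]
tcp_rot: [[0.989, 0.15, 0.002], [0.15, -0.989, -0.001], [0.002, 0.001, -1.0]]
force: [-1.2, -0.0, 7.0]
grip_width: 0.0245
```

```bash
python3 - <<'E'
from h import *
c=shot('wrist','w22')
go([.4714,-.0121,.12],98.5)
E
```

```text
shift [-0.0018  0.0005 -0.1259] turn 0.1 | pos [ 0.4734 -0.0115 -0.0059] yaw -81.4 w 0.0245 F [-1.9 -0.   7.1] clk 23.35 j6 1.16
```

View pics/w22.png

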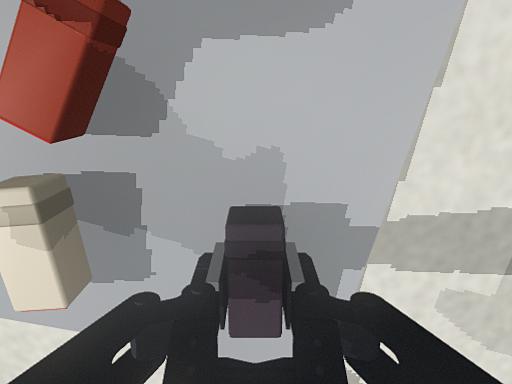

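>>> arm_command(steps=[0,0,-0.03,0,1,0,0,-0.07,0,1,0,0,-0.11,0,1,0,0,-0.14,0,1,0,0,-0.14,0,1])

```text
clock: 23.85
tool_pos: [0.4755, -0.0119, 0.1376]
tcp_rot: [[0.989, 0.15, 0.009], [0.15, -0.989, -0.002], [0.009, 0.004, -1.0]]
force: [-1.1, -0.1, -0.4]
grip_width: 0.0243
```

```bash
python3 - <<'E'
from h import *
c=shot('scene','s23')
go([.553,-.365,.13],90.8)
E
```

```text
shift [0.025  0.3612 0.0061] turn 7.8 | pos [ 0.474  -0.0116  0.1352] yaw -81.4 w 0.0246 F [-0.9  0.3 -1.2] clk 23.9 j6 1.16
```

View pics/s23.png

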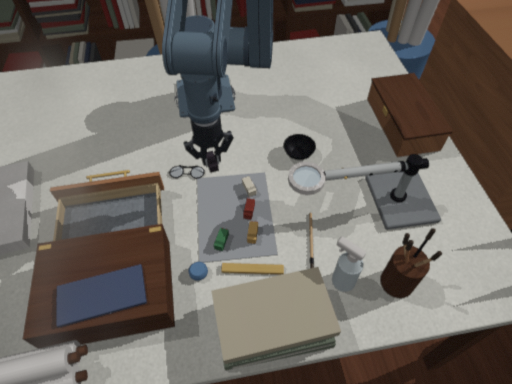

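Black stone is held at about (213,158) and off the pad. On to the drawer.

>>> arm_command(steps=[0.003,0.05,0,4,1,0.006,0.1,0,7.8,1,0.01,0.15,0,7.8,1,0.015,0.2,0,7.8,1,0.018,0.25,0,7.8,1])

```text
clock: 24.4
tool_pos: [0.5269, -0.2563, 0.1309]
tcp_rot: [[1.0, 0.014, -0.002], [0.014, -1.0, 0.002], [-0.002, -0.002, -1.0]]
force: [0.9, 0.1, -1.2]
grip_width: 0.025
```

```bash
python3 - <<'E'
from h import *
go([.553,-.365,.013],90.8)
E
```

```text
shift [0.0249 0.1093 0.1176] turn 0.0 | pos [ 0.5269 -0.2563  0.1309] yaw -89.2 w 0.025 F [ 0.9  0.1 -1.2] clk 24.4 j6 0.91
```

>>> arm_command(steps=[0.01,0.05,0,0,1,0.023,0.1,0,0,1,0.025,0.108,0,0,1,0.025,0.108,0.02,0,1,0.025,0.108,0.04,0,1])

```text
clock: 24.9
tool_pos: [0.5534, -0.3627, 0.0906]
tcp_rot: [[1.0, 0.013, -0.001], [0.013, -1.0, 0.002], [-0.001, -0.002, -1.0]]
force: [0.0, 0.4, -1.6]
grip_width: 0.0249
```

```bash
python3 - <<'E'
from h import *
go([.553,-.365,.013],90.8)
shot('wrist','w24')
E
```

```text
shift [-0.0003  0.0024  0.0776] turn -0.1 | pos [ 0.5534 -0.3627  0.0906] yaw -89.3 w 0.0249 F [ 0.   0.4 -1.6] clk 24.9 j6 0.81
```

View pics/w24.png

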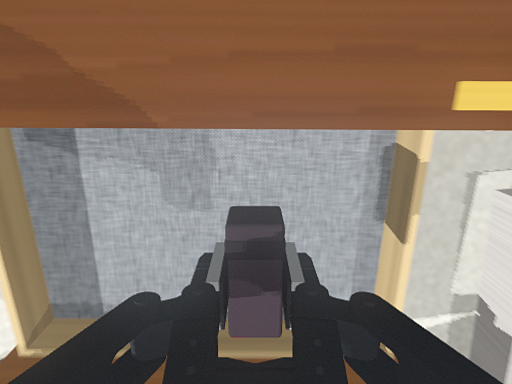

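```bash
python3 - <<'E'
from h import *
c=camera('wrist')
print(onz(c,128,256,.105),onz(c,325,70,.056),onz(c,320,392,.02),onz(c,300,50,.02))
E
```

```text
[ 0.61713283 -0.35994038  0.105     ] [ 0.46875935 -0.22685752  0.056     ] [ 0.44765904 -0.47833796  0.02      ] [ 0.4628828  -0.18908813  0.02      ]
```

>>> arm_command(steps=[-0.005,0.002,0.03,0,1,-0.005,0.002,0.055,0,1,-0.005,0.002,0.07,0,1,-0.005,0.002,0.075,0,1,-0.005,0.002,0.075,0,1])

```text
clock: 25.5
tool_pos: [0.5491, -0.3644, 0.0176]
tcp_rot: [[1.0, 0.015, -0.001], [0.015, -1.0, 0.001], [-0.001, -0.001, -1.0]]
force: [0.2, -0.5, -1.5]
grip_width: 0.0245
```

>>> arm_command(steps=[0,0,0.005,0,1,0,0,0.005,0,1,0,0,0.005,0,0.1,0,0,0.005,0,0.1,0,0,0.005,0,0.1])

```text
clock: 26.0
tool_pos: [0.5495, -0.3651, 0.0136]
tcp_rot: [[1.0, 0.014, 0.001], [0.014, -1.0, -0.001], [0.001, 0.001, -1.0]]
force: [-0.2, 0.2, -0.8]
grip_width: 0.0385
```

>>> arm_command(steps=[0,0,-0.03,0,0.1,0,0,-0.07,0,0.1,0,0,-0.11,0,-0.5,0,0,-0.13,0,-1])

```text
clock: 26.4
tool_pos: [0.5506, -0.3661, 0.1476]
tcp_rot: [[1.0, 0.014, 0.005], [0.014, -1.0, -0.004], [0.005, 0.004, -1.0]]
force: [0.7, -0.6, 0.8]
grip_width: 0.0664
```

```bash
python3 - <<'E'
from h import *
c=shot('wrist','w25')
go([.6411,-.0161,.12],-25.5+90)
E
```

```text
shift [ 0.0943 -0.3497  0.0285] turn 26.3 | pos [ 0.5516 -0.3669  0.1503] yaw -89.2 w 0.0728 F [ 1.1 -1.2  1.9] clk 26.45 j6 0.8
```

View pics/w25.png

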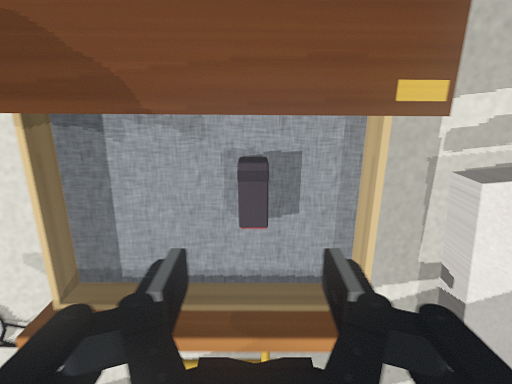

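>>> arm_command(steps=[0.01,-0.05,0,8,-1,0.025,-0.1,0,16,-1,0.04,-0.15,0,26.3,-1,0.055,-0.2,0,26.3,-1,0.07,-0.25,0,26.3,-1])

```text
clock: 26.95
tool_pos: [0.6125, -0.1229, 0.1426]
tcp_rot: [[0.902, -0.432, -0.0], [-0.432, -0.902, 0.0], [-0.0, -0.0, -1.0]]
force: [-0.8, -0.3, 0.2]
grip_width: 0.0857
```

```bash
python3 - <<'E'
from h import *
go([.6411,-.0161,.12],-25.5+90)
E
```

```text
shift [-0.0203 -0.1087  0.0226] turn -0.1 | pos [ 0.6125 -0.1229  0.1426] yaw -115.6 w 0.0857 F [-0.8 -0.3  0.2] clk 26.95 j6 1.64
```

>>> arm_command(steps=[-0.01,-0.05,0.01,0,-1,-0.02,-0.1,0.022,0,-1,-0.02,-0.109,0.022,0,-1,-0.02,-0.109,0.022,0,-1])

```text
clock: 27.35
tool_pos: [0.6412, -0.0153, 0.12]
tcp_rot: [[0.904, -0.427, -0.001], [-0.427, -0.904, 0.0], [-0.001, 0.0, -1.0]]
force: [-0.6, -1.5, 0.1]
grip_width: 0.0852
```

```bash
python3 - <<'E'
from h import *
go([.6411,-.0161,-.002],-25.5+90)
c=shot('wrist','w26')
print(proj(c,[.6411,-.0161,.029]))
E
```

```text
shift [0.0004 0.0008 0.122 ] turn 0.2 | pos [ 0.6412 -0.0153  0.12  ] yaw -115.3 w 0.0852 F [-0.6 -1.5  0.1] clk 27.35 j6 1.81
(np.float64(193.6049806215321), np.float64(256.4497351122428))
```

View pics/w26.png

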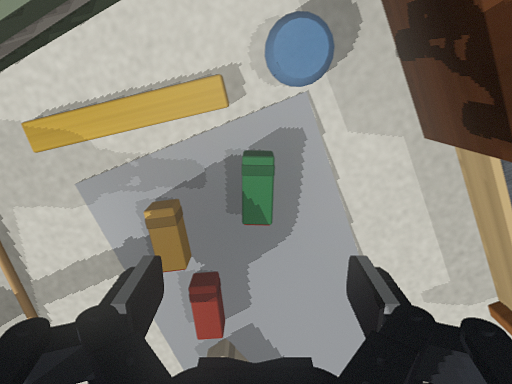

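>>> arm_command(steps=[0,0.001,0.04,0,-0.4,0,0.001,0.08,0,-0.4,0,0.001,0.11,0,-0.4,0,0.001,0.121,0,-0.4,0,0.001,0.121,0,-0.4])

```text
clock: 27.9
tool_pos: [0.6397, -0.0204, -0.0014]
tcp_rot: [[0.902, -0.432, -0.003], [-0.432, -0.902, 0.0], [-0.003, 0.001, -1.0]]
force: [0.0, 0.2, 1.0]
grip_width: 0.0594
```

>>> arm_command(steps=[0,0,0,0,1,0,0,0,0,1,0,0,0,0,1,0,0,0,0,1,0,0,0,0,1])

```text
clock: 28.4
tool_pos: [0.6427, -0.0192, 0.0025]
tcp_rot: [[0.903, -0.43, 0.004], [-0.43, -0.903, -0.001], [0.005, -0.001, -1.0]]
force: [-1.3, -1.5, 6.4]
grip_width: 0.0238
```

>>> arm_command(steps=[0,0,-0.03,0,1,0,0,-0.07,0,1,0,0,-0.11,0,1,0,0,-0.14,0,1,0,0,-0.14,0,1])

```text
clock: 28.9
tool_pos: [0.6443, -0.0191, 0.1466]
tcp_rot: [[0.903, -0.43, 0.011], [-0.43, -0.903, -0.002], [0.011, -0.003, -1.0]]
force: [0.9, 0.5, -0.6]
grip_width: 0.0243
```

```bash
python3 - <<'E'
from h import *
go([.55,-.285,.14],90.8)
c=shot('wrist','w27')
E
```

```text
shift [0.029  0.2806 0.0062] turn -26.3 | pos [ 0.6443 -0.0191  0.1466] yaw -115.5 w 0.0243 F [ 0.9  0.5 -0.6] clk 28.9 j6 1.81
```

View pics/w27.png

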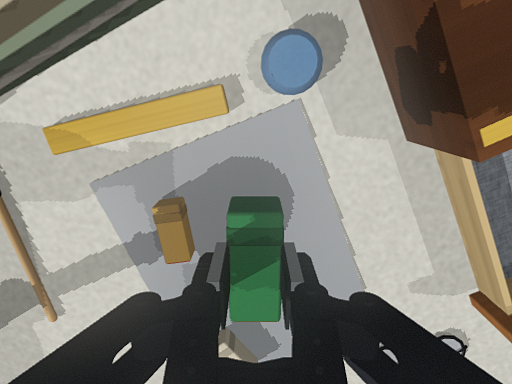

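>>> arm_command(steps=[0.005,0.05,0,-8,1,0.01,0.1,0,-16,1,0.015,0.15,0,-24,1,0.02,0.2,0,-26.3,1,0.025,0.25,0,-26.3,1])

```text
clock: 29.45
tool_pos: [0.5548, -0.2538, 0.1383]
tcp_rot: [[1.0, 0.016, -0.002], [0.016, -1.0, 0.002], [-0.002, -0.002, -1.0]]
force: [1.3, -0.3, -0.6]
grip_width: 0.0235
```

```bash
python3 - <<'E'
from h import *
go([.55,-.285,.021],90.8)
E
```

```text
shift [-0.0051  0.0313  0.1172] turn 0.1 | pos [ 0.5548 -0.2538  0.1383] yaw -89.1 w 0.0235 F [ 1.3 -0.3 -0.6] clk 29.45 j6 0.94
```

>>> arm_command(steps=[-0.005,0.029,0,0,1,-0.005,0.029,0.03,0,1,-0.005,0.029,0.07,0,1,-0.005,0.029,0.1,0,1,-0.005,0.029,0.11,0,1])

```text
clock: 29.95
tool_pos: [0.5486, -0.2797, 0.0248]
tcp_rot: [[1.0, 0.014, -0.007], [0.014, -1.0, 0.006], [-0.007, -0.006, -1.0]]
force: [-0.8, 0.5, -0.6]
grip_width: 0.024
```

>>> arm_command(steps=[0,0,0.004,0,1,0,0,0.007,0,1,0,0,0.007,0,1])

```text
clock: 30.25
tool_pos: [0.5529, -0.2825, 0.024]
tcp_rot: [[1.0, 0.015, 0.002], [0.015, -1.0, -0.001], [0.002, 0.001, -1.0]]
force: [0.5, 0.3, -1.1]
grip_width: 0.0243
```

>>> arm_command(steps=[0,0,0.003,0,1,0,0,0.003,0,1,0,0,0.003,0,0.1,0,0,0.003,0,0.1,0,0,0.003,0,0.1])

```text
clock: 30.75
tool_pos: [0.5523, -0.2822, 0.0203]
tcp_rot: [[1.0, 0.014, 0.001], [0.014, -1.0, -0.0], [0.001, 0.001, -1.0]]
force: [-0.4, -0.5, 0.1]
grip_width: 0.0382
```

>>> arm_command(steps=[0,0,-0.03,0,0.1,0,0,-0.07,0,0.1,0,0,-0.11,0,-0.5,0,0,-0.13,0,-1,0,0,-0.13,0,-1])

```text
clock: 31.25
tool_pos: [0.5541, -0.2835, 0.1543]
tcp_rot: [[1.0, 0.014, 0.006], [0.014, -1.0, -0.005], [0.006, 0.005, -1.0]]
force: [0.1, -0.4, 0.5]
grip_width: 0.0799
```

```bash
python3 - <<'E'
from h import *
c=shot('wrist','w28');
go([.6339,.0743,.12],-15.6+90)
s=camera('scene');t=camera('top')
for i in (0,1,3):
  for n,k in(('top',t),('scene',s)):
    print(i,n,[(round(q['conf'],2),onz(k,*q['pixel'],.016).round(3).tolist()) for q in nets.place_of(n,f'stone{i}_mid')[:2]])
E
```

```text
shift [ 0.086  -0.3559  0.0311] turn 16.4 | pos [ 0.5529 -0.2827  0.1517] yaw -89.2 w 0.0853 F [ 0.1  0.3 -1. ] clk 31.3 j6 0.9
0 top [(0.65, [0.622, 0.254, 0.016]), (0.62, [0.62, 0.061, 0.016])]
0 scene [(0.49, [0.633, 0.068, 0.016])]
1 top [(0.6, [0.555, 0.073, 0.016]), (0.4, [0.557, -0.381, 0.016])]
1 scene [(0.51, [0.558, 0.087, 0.016]), (0.29, [0.556, 0.036, 0.016])]
3 top [(0.44, [0.471, 0.093, 0.016])]
3 scene [(0.57, [0.486, 0.096, 0.016])]
```

View pics/w28.png

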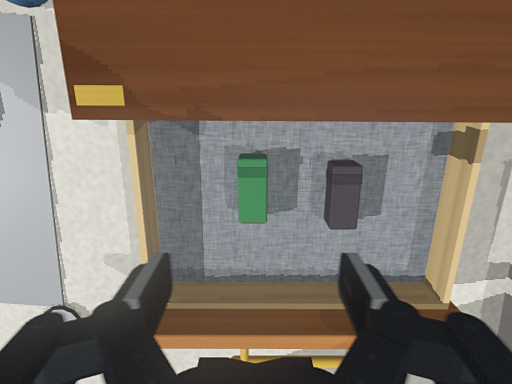

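>>> arm_command(steps=[0.01,-0.05,0,8,-1,0.025,-0.1,0,16.4,-1,0.04,-0.15,0,16.4,-1,0.05,-0.2,0,16.4,-1,0.06,-0.25,0,16.4,-1])

```text
clock: 32.2
tool_pos: [0.607, -0.0383, 0.1495]
tcp_rot: [[0.963, -0.269, -0.0], [-0.269, -0.963, 0.0], [-0.0, 0.0, -1.0]]
force: [1.1, -0.6, 0.7]
grip_width: 0.0853
```

```bash
python3 - <<'E'
from h import *
go([.6339,.0743,.12],-15.6+90)
E
```

```text
shift [-0.0044 -0.1157  0.0295] turn -0.0 | pos [ 0.607  -0.0383  0.1495] yaw -105.6 w 0.0853 F [ 1.1 -0.6  0.7] clk 32.2 j6 1.6
```

>>> arm_command(steps=[-0.002,-0.05,0,0,-1,-0.004,-0.1,0.015,0,-1,-0.004,-0.116,0.03,0,-1,-0.004,-0.116,0.03,0,-1])

```text
clock: 32.6
tool_pos: [0.6324, 0.0756, 0.1166]
tcp_rot: [[0.964, -0.265, -0.005], [-0.265, -0.964, 0.001], [-0.005, 0.001, -1.0]]
force: [-0.6, 0.3, -0.7]
grip_width: 0.0853
```

```bash
python3 - <<'E'
from h import *
go([.6339,.0743,-.001],-15.6+90)
c=shot('wrist','w29')
print(proj(c,[.6339,.0743,.029]))
E
```

```text
shift [0.0024 0.0008 0.1176] turn 0.2 | pos [0.6324 0.0756 0.1166] yaw -105.4 w 0.0853 F [-0.6  0.3 -0.7] clk 32.6 j6 1.78
(np.float64(192.79464529457144), np.float64(256.355064599384))
```

View pics/w29.png

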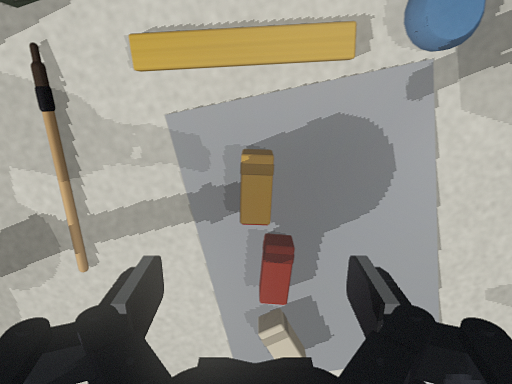

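>>> arm_command(steps=[0.001,0.001,0.04,0,-0.4,0.001,0.001,0.08,0,-0.4,0.001,0.001,0.105,0,-0.4,0.001,0.001,0.118,0,-0.4,0.001,0.001,0.118,0,-0.4])

```text
clock: 33.15
tool_pos: [0.6337, 0.0698, 0.0004]
tcp_rot: [[0.963, -0.27, -0.003], [-0.27, -0.963, -0.0], [-0.003, 0.001, -1.0]]
force: [-0.4, -0.1, -0.4]
grip_width: 0.06
```

>>> arm_command(steps=[0,0,0,0,1,0,0,0,0,1,0,0,0,0,1,0,0,0,0,1,0,0,0,0,1])

```text
clock: 33.65
tool_pos: [0.6366, 0.0712, 0.0043]
tcp_rot: [[0.963, -0.268, 0.004], [-0.268, -0.963, -0.001], [0.004, -0.0, -1.0]]
force: [-0.9, -1.2, 6.7]
grip_width: 0.0244
```

>>> arm_command(steps=[0,0,-0.03,0,1,0,0,-0.07,0,1,0,0,-0.11,0,1,0,0,-0.14,0,1,0,0,-0.14,0,1])

```text
clock: 34.15
tool_pos: [0.6383, 0.0715, 0.1485]
tcp_rot: [[0.963, -0.268, 0.011], [-0.268, -0.963, -0.001], [0.011, -0.002, -1.0]]
force: [0.4, 0.1, -0.9]
grip_width: 0.0236
```

```bash
python3 - <<'E'
from h import *
go([.483,-.405,.14],90.8)
c=shot('wrist','w30')
E
```

```text
shift [-0.0218  0.5007  0.0071] turn -16.4 | pos [0.6383 0.0715 0.1485] yaw -105.6 w 0.0236 F [ 0.4  0.1 -0.9] clk 34.15 j6 1.78
```

View pics/w30.png

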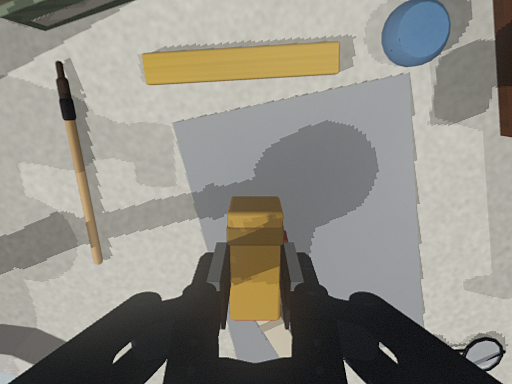

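>>> arm_command(steps=[-0.002,0.05,0,-8,1,-0.004,0.1,0,-16.4,1,-0.006,0.15,0,-16.4,1,-0.008,0.2,0,-16.4,1,-0.01,0.25,0,-16.4,1])

```text
clock: 34.7
tool_pos: [0.5569, -0.1656, 0.1405]
tcp_rot: [[1.0, 0.015, -0.002], [0.015, -1.0, 0.001], [-0.002, -0.001, -1.0]]
force: [0.6, -0.1, -0.8]
grip_width: 0.024
```

```bash
python3 - <<'E'
from h import *
go([.483,-.405,.14],90.8)
E
```

```text
shift [-0.0775  0.2382  0.0004] turn 0.1 | pos [ 0.5569 -0.1656  0.1405] yaw -89.1 w 0.024 F [ 0.6 -0.1 -0.8] clk 34.7 j6 1.07
```

>>> arm_command(steps=[-0.015,0.045,0,0,1,-0.03,0.09,0,0,1,-0.045,0.135,0,0,1,-0.06,0.18,0,0,1,-0.075,0.22,0,0,1])

```text
clock: 35.2
tool_pos: [0.4852, -0.3871, 0.1403]
tcp_rot: [[1.0, 0.014, -0.002], [0.014, -1.0, 0.002], [-0.002, -0.002, -1.0]]
force: [1.0, 0.2, -1.2]
grip_width: 0.0237
```

```bash
python3 - <<'E'
from h import *
go([.483,-.405,.0225],90.8)
E
```

```text
shift [-0.0023  0.0181  0.1178] turn -0.0 | pos [ 0.4852 -0.3871  0.1403] yaw -89.2 w 0.0237 F [ 1.   0.2 -1.2] clk 35.2 j6 0.7
```

>>> arm_command(steps=[-0.001,0.017,0.01,0,1,-0.001,0.017,0.04,0,1,-0.001,0.017,0.07,0,1,-0.001,0.017,0.09,0,1,-0.001,0.017,0.1,0,1])

```text
clock: 35.7
tool_pos: [0.4845, -0.4002, 0.038]
tcp_rot: [[1.0, 0.014, -0.004], [0.015, -1.0, 0.005], [-0.004, -0.005, -1.0]]
force: [-0.0, -0.2, 0.5]
grip_width: 0.0241
```

>>> arm_command(steps=[0,0,0.006,0,1,0,0,0.012,0,1,0,0,0.016,0,1,0,0,0.016,0,1])

```text
clock: 36.1
tool_pos: [0.4862, -0.4027, 0.0261]
tcp_rot: [[1.0, 0.014, 0.0], [0.014, -1.0, -0.0], [0.0, 0.0, -1.0]]
force: [0.3, 0.4, 0.0]
grip_width: 0.0236
```

>>> arm_command(steps=[0,0,0.004,0,1,0,0,0.004,0,1,0,0,0.004,0,0.1,0,0,0.004,0,0.1,0,0,0.004,0,0.1])

```text
clock: 36.6
tool_pos: [0.4862, -0.4029, 0.0223]
tcp_rot: [[1.0, 0.014, 0.0], [0.014, -1.0, -0.001], [0.0, 0.001, -1.0]]
force: [-0.6, -0.3, 0.3]
grip_width: 0.0385
```

>>> arm_command(steps=[0,0,-0.03,0,0.1,0,0,-0.07,0,0.1,0,0,-0.11,0,-0.5,0,0,-0.13,0,-1,0,0,-0.13,0,-1])

```text
clock: 37.1
tool_pos: [0.4878, -0.4046, 0.1564]
tcp_rot: [[1.0, 0.014, 0.005], [0.014, -1.0, -0.006], [0.005, 0.006, -1.0]]
force: [-0.6, 0.0, -0.2]
grip_width: 0.0795
```

```bash
python3 - <<'E'
from h import *
c=shot('wrist','w31');
go([.5543,.0786,.13],-19.8+90)
s=camera('scene')
for i in (1,3):
    print(i,[(round(q['conf'],2),onz(s,*q['pixel'],.016).round(3).tolist()) for q in nets.place_of('scene',f'stone{i}_mid')[:2]])
E
```

```text
shift [ 0.0743 -0.4811  0.0225] turn 20.6 | pos [ 0.4868 -0.4035  0.1538] yaw -89.2 w 0.0851 F [-0.3  0.4 -0.5] clk 37.15 j6 0.69
1 [(0.62, [0.556, 0.081, 0.016])]
3 [(0.53, [0.472, 0.097, 0.016])]
```

View pics/w31.png

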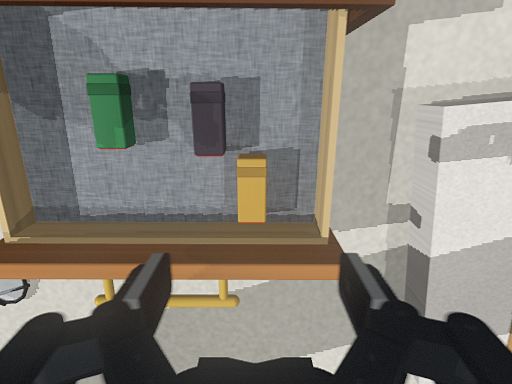

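Amber lies flat at (188,252), all three clear of each other. Red next.

>>> arm_command(steps=[0.007,-0.05,0,8,-1,0.015,-0.1,0,16,-1,0.022,-0.15,0,20.6,-1,0.03,-0.2,0,20.6,-1,0.037,-0.25,0,20.6,-1])

```text
clock: 37.8
tool_pos: [0.5182, -0.1526, 0.1501]
tcp_rot: [[0.941, -0.339, -0.003], [-0.339, -0.941, 0.002], [-0.003, -0.001, -1.0]]
force: [0.7, 0.3, 0.3]
grip_width: 0.0855
```

```bash
python3 - <<'E'
from h import *
go([.5543,.0786,.12],-19.8+90)
E
```

```text
shift [-0.0443 -0.2297  0.0304] turn -0.0 | pos [ 0.5182 -0.1526  0.1501] yaw -109.8 w 0.0855 F [0.7 0.3 0.3] clk 37.8 j6 1.42
```

>>> arm_command(steps=[-0.01,-0.05,0,0,-1,-0.02,-0.1,0,0,-1,-0.03,-0.15,0,0,-1,-0.04,-0.2,0.015,0,-1,-0.044,-0.229,0.03,0,-1])

```text
clock: 38.3
tool_pos: [0.5547, 0.0786, 0.1207]
tcp_rot: [[0.941, -0.337, -0.001], [-0.337, -0.941, 0.001], [-0.001, -0.0, -1.0]]
force: [0.8, -1.0, 0.5]
grip_width: 0.0854
```

>>> arm_command(steps=[0,0,0,0,-1])

```text
clock: 38.4
tool_pos: [0.5526, 0.08, 0.1179]
tcp_rot: [[0.943, -0.334, -0.007], [-0.334, -0.943, 0.002], [-0.007, 0.001, -1.0]]
force: [0.3, -0.5, -1.0]
grip_width: 0.0853
```

```bash
python3 - <<'E'
from h import *
go([.5543,.0786,-.001],-19.8+90)
c=shot('wrist','w32')
print(proj(c,[.5543,.0786,.029]))
E
```

```text
shift [0.0029 0.0007 0.1189] turn 0.3 | pos [0.5526 0.08   0.1179] yaw -109.5 w 0.0853 F [ 0.3 -0.5 -1. ] clk 38.4 j6 1.85
(np.float64(191.7734715139874), np.float64(256.3260791143511))
```

View pics/w32.png

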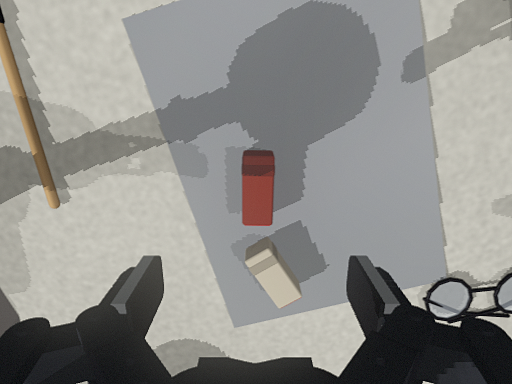

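>>> arm_command(steps=[0.002,0.001,0.04,0,-0.4,0.002,0.001,0.08,0,-0.4,0.002,0.001,0.105,0,-0.4,0.002,0.001,0.119,0,-0.4,0.002,0.001,0.119,0,-0.4])

```text
clock: 38.95
tool_pos: [0.5544, 0.0725, 0.0002]
tcp_rot: [[0.94, -0.34, -0.006], [-0.34, -0.94, 0.0], [-0.006, 0.002, -1.0]]
force: [-1.0, -0.1, -0.3]
grip_width: 0.0597
```

>>> arm_command(steps=[0,0,0,0,1,0,0,0,0,1,0,0,0,0,1,0,0,0,0,1,0,0,0,0,1])

```text
clock: 39.45
tool_pos: [0.5581, 0.0735, 0.0045]
tcp_rot: [[0.941, -0.338, 0.003], [-0.338, -0.941, -0.001], [0.003, -0.0, -1.0]]
force: [-0.7, -1.5, 6.9]
grip_width: 0.0239
```

>>> arm_command(steps=[0,0,-0.03,0,1,0,0,-0.07,0,1,0,0,-0.11,0,1,0,0,-0.14,0,1,0,0,-0.14,0,1])

```text
clock: 39.95
tool_pos: [0.5599, 0.0738, 0.1482]
tcp_rot: [[0.941, -0.338, 0.01], [-0.338, -0.941, -0.001], [0.009, -0.003, -1.0]]
force: [0.5, -0.4, -0.8]
grip_width: 0.024
```

```bash
python3 - <<'E'
from h import *
go([.483,-.325,.14],90.8)
c=shot('wrist','w33')
E
```

```text
shift [0.0624 0.4014 0.0077] turn -20.6 | pos [0.5599 0.0738 0.1482] yaw -109.8 w 0.024 F [ 0.5 -0.4 -0.8] clk 39.95 j6 1.85
```

View pics/w33.png

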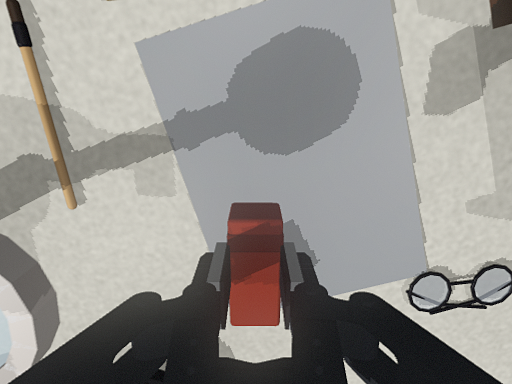

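>>> arm_command(steps=[0.008,0.05,0,-8,1,0.016,0.1,0,-16,1,0.024,0.15,0,-20.6,1,0.032,0.2,0,-20.6,1,0.04,0.25,0,-20.6,1])

```text
clock: 40.5
tool_pos: [0.5099, -0.1662, 0.1411]
tcp_rot: [[1.0, 0.015, -0.003], [0.015, -1.0, 0.002], [-0.003, -0.002, -1.0]]
force: [1.1, -0.0, -1.8]
grip_width: 0.0236
```

```bash
python3 - <<'E'
from h import *
go([.483,-.325,.14],90.8)
E
```

```text
shift [-0.0293  0.1584  0.0009] turn 0.1 | pos [ 0.5099 -0.1662  0.1411] yaw -89.1 w 0.0236 F [ 1.1 -0.  -1.8] clk 40.5 j6 1.03
```

>>> arm_command(steps=[-0.01,0.05,0,0,1,-0.02,0.1,0,0,1,-0.026,0.145,0,0,1,-0.027,0.157,0.02,0,1,-0.027,0.157,0.05,0,1])

```text
clock: 41.0
tool_pos: [0.4866, -0.3261, 0.0921]
tcp_rot: [[1.0, 0.011, 0.001], [0.011, -1.0, -0.002], [0.001, 0.002, -1.0]]
force: [0.4, 0.0, -1.1]
grip_width: 0.0241
```

```bash
python3 - <<'E'
from h import *
go([.485,-.325,.0225],90.8)
E
```

```text
shift [-0.0017 -0.0013  0.0696] turn -0.2 | pos [ 0.4866 -0.3261  0.0921] yaw -89.4 w 0.0241 F [ 0.4  0.  -1.1] clk 41.0 j6 0.78
```

>>> arm_command(steps=[-0.001,0,0.03,0,1,-0.001,0,0.05,0,1,-0.001,0,0.06,0,1,-0.001,0,0.066,0,1,-0.001,0,0.066,0,1])

```text
clock: 41.5
tool_pos: [0.4856, -0.3222, 0.0261]
tcp_rot: [[1.0, 0.014, -0.001], [0.014, -1.0, 0.001], [-0.001, -0.001, -1.0]]
force: [1.0, 0.2, -0.7]
grip_width: 0.0236
```

>>> arm_command(steps=[0,0,0,0,1])

```text
clock: 41.6
tool_pos: [0.4864, -0.323, 0.0277]
tcp_rot: [[1.0, 0.014, 0.001], [0.014, -1.0, -0.001], [0.001, 0.001, -1.0]]
force: [-0.1, 0.6, -1.3]
grip_width: 0.0238
```

>>> arm_command(steps=[0,0,0.005,0,1,0,0,0.005,0,1,0,0,0.005,0,0.1,0,0,0.005,0,0.1,0,0,0.005,0,0.1])

```text
clock: 42.1
tool_pos: [0.4861, -0.3229, 0.0223]
tcp_rot: [[1.0, 0.014, 0.001], [0.014, -1.0, -0.001], [0.001, 0.001, -1.0]]
force: [0.3, -0.6, -0.0]
grip_width: 0.0383
```

>>> arm_command(steps=[0,0,-0.03,0,0.1,0,0,-0.07,0,0.1,0,0,-0.11,0,-0.5,0,0,-0.13,0,-1,0,0,-0.13,0,-1])

```text
clock: 42.6
tool_pos: [0.4878, -0.3244, 0.1561]
tcp_rot: [[1.0, 0.014, 0.006], [0.014, -1.0, -0.006], [0.006, 0.006, -1.0]]
force: [-0.5, -0.6, 0.5]
grip_width: 0.0798
```

```bash
python3 - <<'E'
from h import *
c=shot('wrist','w34');
go([.4711,.0914,.13],12.8+90)
E
```

```text
shift [-0.0098 -0.415   0.0224] turn -12.0 | pos [ 0.4867 -0.3234  0.1537] yaw -89.2 w 0.0849 F [ 0.2  0.4 -0.1] clk 42.65 j6 0.78
```

View pics/w34.png

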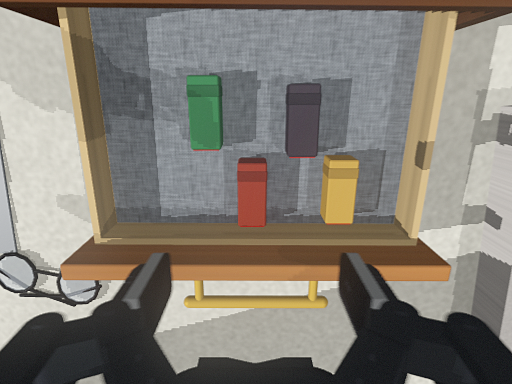

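Red lies flat at (192,252). Now cream.

>>> arm_command(steps=[-0.001,-0.05,0,-8,-1,-0.002,-0.1,0,-12,-1,-0.004,-0.15,0,-12,-1,-0.006,-0.2,0,-12,-1,-0.008,-0.25,0,-12,-1])

```text
clock: 43.15
tool_pos: [0.4727, -0.0707, 0.1501]
tcp_rot: [[0.975, 0.221, -0.003], [0.221, -0.975, 0.001], [-0.003, -0.002, -1.0]]
force: [1.0, 0.4, -0.0]
grip_width: 0.0852
```

```bash
python3 - <<'E'
from h import *
go([.4711,.0914,.12],12.8+90)
E
```

```text
shift [ 0.0343 -0.1584  0.0303] turn -0.0 | pos [ 0.4727 -0.0707  0.1501] yaw -77.2 w 0.0852 F [ 1.   0.4 -0. ] clk 43.15 j6 0.97
```

>>> arm_command(steps=[0.01,-0.05,0,0,-1,0.02,-0.1,0,0,-1,0.03,-0.145,0.015,0,-1,0.034,-0.158,0.03,0,-1,0.034,-0.158,0.03,0,-1])

```text
clock: 43.65
tool_pos: [0.4693, 0.0911, 0.1186]
tcp_rot: [[0.974, 0.226, -0.007], [0.226, -0.974, 0.001], [-0.007, -0.002, -1.0]]
force: [-0.4, -0.7, 0.5]
grip_width: 0.0854
```

```bash
python3 - <<'E'
from h import *
go([.4711,.0914,-.001],12.8+90)
c=shot('wrist','w35')
print(proj(c,[.4711,.0914,.029]))
E
```

```text
shift [0.0026 0.0003 0.1196] turn 0.2 | pos [0.4693 0.0911 0.1186] yaw -77.0 w 0.0854 F [-0.4 -0.7  0.5] clk 43.65 j6 1.3
(np.float64(191.99703332585173), np.float64(255.0688097978881))
```

View pics/w35.png

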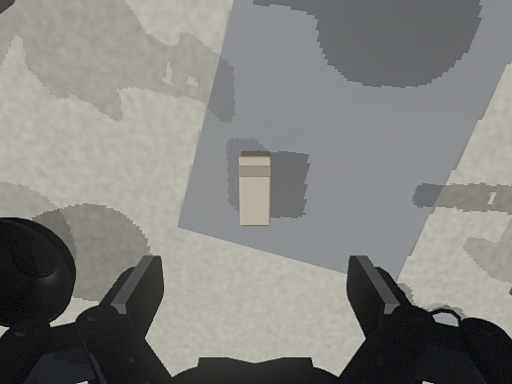

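>>> arm_command(steps=[0.001,0,0.04,0,-0.4,0.001,0,0.08,0,-0.4,0.001,0,0.105,0,-0.4,0.001,0,0.119,0,-0.4,0.001,0,0.119,0,-0.4])

```text
clock: 44.2
tool_pos: [0.4718, 0.0874, 0.001]
tcp_rot: [[0.976, 0.22, -0.005], [0.22, -0.976, -0.0], [-0.005, -0.001, -1.0]]
force: [0.2, 0.1, 0.2]
grip_width: 0.0598
```

>>> arm_command(steps=[0,0,0,0,1,0,0,0,0,1,0,0,0,0,1,0,0,0,0,1,0,0,0,0,1])

```text
clock: 44.7
tool_pos: [0.4747, 0.0885, 0.0044]
tcp_rot: [[0.975, 0.222, 0.003], [0.222, -0.975, -0.001], [0.003, 0.001, -1.0]]
force: [-0.6, -2.6, 5.7]
grip_width: 0.0238
```

>>> arm_command(steps=[0,0,-0.03,0,1,0,0,-0.07,0,1,0,0,-0.11,0,1,0,0,-0.14,0,1,0,0,-0.14,0,1])

```text
clock: 45.2
tool_pos: [0.4767, 0.0889, 0.1479]
tcp_rot: [[0.975, 0.222, 0.01], [0.222, -0.975, -0.0], [0.01, 0.003, -1.0]]
force: [-0.3, -0.2, -2.5]
grip_width: 0.0239
```

```bash
python3 - <<'E'
from h import *
go([.485,-.245,.14],90.8)
c=shot('wrist','w36')
E
```

```text
shift [-0.0662  0.3274  0.0082] turn 12.0 | pos [0.4767 0.0889 0.1479] yaw -77.2 w 0.0239 F [-0.3 -0.2 -2.5] clk 45.2 j6 1.3
```

View pics/w36.png

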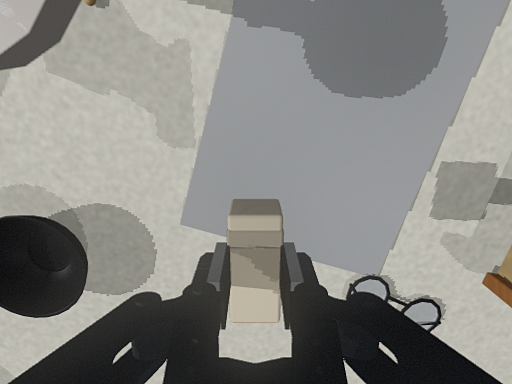

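>>> arm_command(steps=[-0.01,0.05,0,8,1,-0.02,0.1,0,12,1,-0.03,0.15,0,12,1,-0.04,0.2,0,12,1,-0.05,0.25,0,12,1])

```text
clock: 45.75
tool_pos: [0.4788, -0.1622, 0.1414]
tcp_rot: [[1.0, 0.014, -0.002], [0.014, -1.0, 0.001], [-0.002, -0.002, -1.0]]
force: [0.6, 0.2, -1.0]
grip_width: 0.024
```

```bash
python3 - <<'E'
from h import *
go([.485,-.245,.0225],90.8)
E
```

```text
shift [0.0053 0.083  0.1188] turn 0.0 | pos [ 0.4788 -0.1622  0.1414] yaw -89.2 w 0.024 F [ 0.6  0.2 -1. ] clk 45.75 j6 1.01
```

>>> arm_command(steps=[0.005,0.05,0,0,1,0.006,0.08,0,0,1,0.006,0.081,0.03,0,1,0.006,0.081,0.07,0,1,0.006,0.081,0.09,0,1])

```text
clock: 46.25
tool_pos: [0.4842, -0.2404, 0.0484]
tcp_rot: [[1.0, 0.013, -0.006], [0.013, -1.0, 0.004], [-0.006, -0.005, -1.0]]
force: [-0.1, 0.5, -0.3]
grip_width: 0.0237
```

>>> arm_command(steps=[0,0,0.01,0,1,0,0,0.02,0,1,0,0,0.024,0,1,0,0,0.024,0,1])

```text
clock: 46.65
tool_pos: [0.4873, -0.2418, 0.0289]
tcp_rot: [[1.0, 0.015, 0.0], [0.015, -1.0, -0.0], [0.0, 0.0, -1.0]]
force: [-0.2, 0.4, -1.1]
grip_width: 0.0241
```

>>> arm_command(steps=[0,0,0.006,0,1,0,0,0.006,0,1,0,0,0.006,0,0.1,0,0,0.006,0,0.1,0,0,0.006,0,0.1])

```text
clock: 47.15
tool_pos: [0.4874, -0.2421, 0.0234]
tcp_rot: [[1.0, 0.014, 0.001], [0.014, -1.0, -0.001], [0.001, 0.001, -1.0]]
force: [0.1, 0.9, 0.5]
grip_width: 0.0381
```

>>> arm_command(steps=[0,0,-0.03,0,0.1,0,0,-0.07,0,0.1,0,0,-0.11,0,0.4,0,0,-0.14,0,0.4,0,0,-0.14,0,0.4])

```text
clock: 47.65
tool_pos: [0.4897, -0.2438, 0.1682]
tcp_rot: [[1.0, 0.014, 0.008], [0.014, -1.0, -0.006], [0.008, 0.006, -1.0]]
force: [1.6, -0.5, 1.1]
grip_width: 0.0252
```

```bash
python3 - <<'E'
from h import *
c=shot('wrist','w37');
go([.385,-.329,.16],.8)
shot('scene','s37')
E
```

```text
shift [-0.1048  0.0846  0.0054] turn -90.0 | pos [ 0.4885 -0.2429  0.1656] yaw -89.2 w 0.0258 F [ 0.1  0.3 -0.6] clk 47.7 j6 0.89
```

View pics/w37.png

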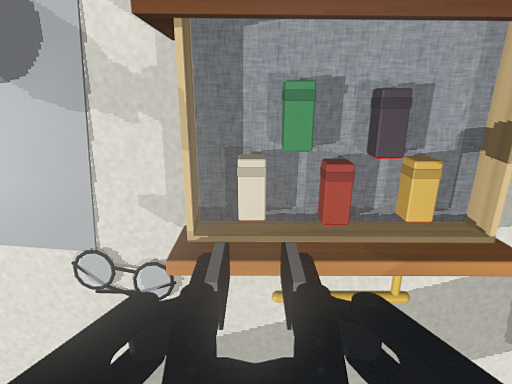

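View pics/s37.png

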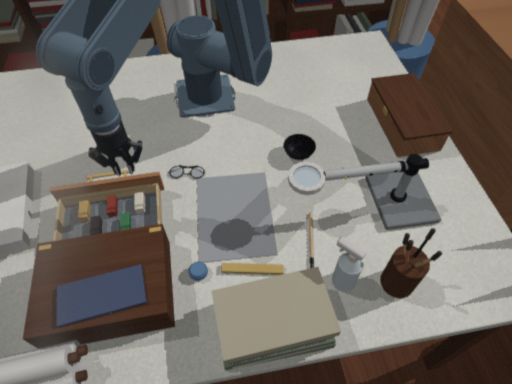

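>>> arm_command(steps=[-0.04,0.025,0,0,1,-0.08,0.05,0,0,1,-0.12,0.075,0,0,1,-0.15,0.084,0,0,1,-0.15,0.084,0,0,1])

```text
clock: 48.25
tool_pos: [0.3347, -0.3281, 0.1611]
tcp_rot: [[1.0, 0.01, -0.003], [0.01, -1.0, 0.003], [-0.003, -0.003, -1.0]]
force: [0.0, 0.8, -0.3]
grip_width: -0.0001
```

```bash
python3 - <<'E'
from h import *
c=shot('wrist','w38');
go([.34,-.329,.04],90.8)
E
```

```text
shift [0.0037 0.0017 0.1214] turn -0.2 | pos [ 0.3365 -0.3277  0.1614] yaw -89.4 w 0.0003 F [-0.4 -0.5  0.5] clk 48.3 j6 0.55
```

View pics/w38.png

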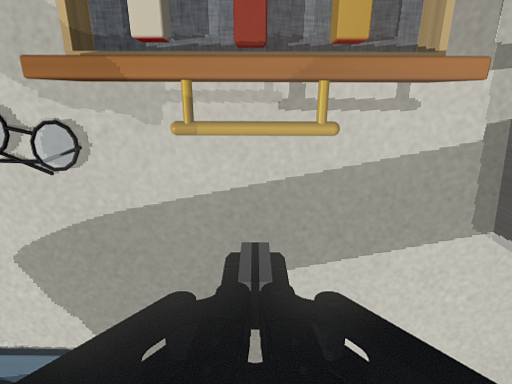

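>>> arm_command(steps=[0,0.001,0.04,0,1,0,0.001,0.08,0,1,0,0.001,0.11,0,1,0,0.001,0.115,0,1,0,0.001,0.115,0,1])

```text
clock: 48.8
tool_pos: [0.3386, -0.3277, 0.0469]
tcp_rot: [[1.0, 0.015, -0.002], [0.015, -1.0, 0.003], [-0.002, -0.003, -1.0]]
force: [-0.1, -0.4, 0.5]
grip_width: -0.0001
```

>>> arm_command(steps=[0.015,0,0,0,1,0.03,0,0,0,1,0.045,0,0,0,1,0.06,0,0,0,1,0.06,0,0,0,1])

```text
clock: 49.3
tool_pos: [0.4013, -0.3286, 0.0486]
tcp_rot: [[1.0, 0.016, 0.002], [0.016, -1.0, -0.002], [0.002, 0.002, -1.0]]
force: [-0.3, 0.0, 0.6]
grip_width: -0.0003
```

```bash
python3 - <<'E'
from h import *
c=shot('wrist','w39');
go([.546,-.327,.045],90.8)
E
```

```text
shift [0.146  0.0013 0.0033] turn 0.1 | pos [ 0.4    -0.3281  0.0482] yaw -89.1 w -0.0001 F [-0.8 -0.4 -0.3] clk 49.35 j6 0.65
```

View pics/w39.png

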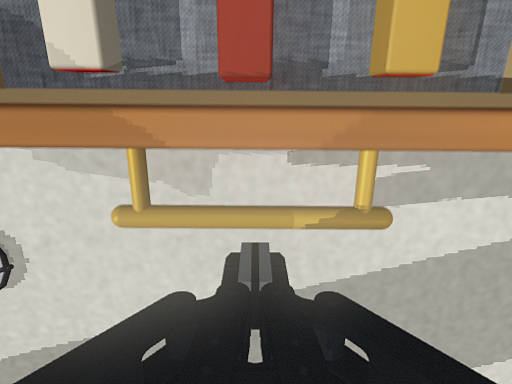

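>>> arm_command(steps=[0.015,0,0,0,1,0.03,0,0,0,1,0.045,0,0,0,1,0.06,0,0,0,1,0.075,0,0,0,1])

```text
clock: 49.85
tool_pos: [0.4745, -0.3266, 0.0476]
tcp_rot: [[1.0, 0.014, -0.001], [0.014, -1.0, 0.001], [-0.001, -0.001, -1.0]]
force: [-3.5, 0.3, -0.8]
grip_width: -0.0003
```

>>> arm_command(steps=[0.015,0,0,0,1,0.03,0,0,0,1,0.045,0,0,0,1,0.045,0,0,0,1])

```text
clock: 50.25
tool_pos: [0.5212, -0.3266, 0.0479]
tcp_rot: [[1.0, 0.015, 0.002], [0.015, -1.0, -0.001], [0.002, 0.001, -1.0]]
force: [-0.2, -0.0, -0.4]
grip_width: 0.0001
```

```bash
python3 - <<'E'
from h import *
c=shot('wrist','w40');
go([.546,-.327,.045],90.8)
E
```

```text
shift [0.0259 0.001  0.0028] turn 0.1 | pos [ 0.5201 -0.3264  0.0478] yaw -89.1 w -0.0002 F [ 0.4 -0.1  0.5] clk 50.3 j6 0.81
```

View pics/w40.png

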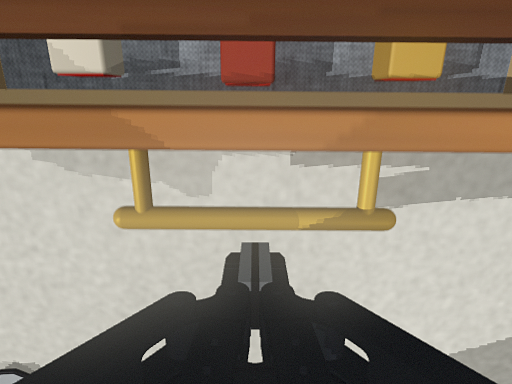

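>>> arm_command(steps=[0.01,0,0,0,1,0.02,0,0,0,1,0.026,0,0,0,1,0.03,0,0,0,1])

```text
clock: 50.7
tool_pos: [0.549, -0.3261, 0.0479]
tcp_rot: [[1.0, 0.014, 0.0], [0.014, -1.0, -0.0], [0.0, 0.0, -1.0]]
force: [-2.3, 0.1, 0.2]
grip_width: -0.0001
```

```bash
python3 - <<'E'
from h import *
c=shot('wrist','w41');
go([.546,-.327,.045],90.8)
E
```

```text
shift [-0.0035  0.0008  0.003 ] turn 0.0 | pos [ 0.5495 -0.3262  0.048 ] yaw -89.2 w 0.0004 F [ 0.8  0.5 -0. ] clk 50.75 j6 0.85
```

View pics/w41.png

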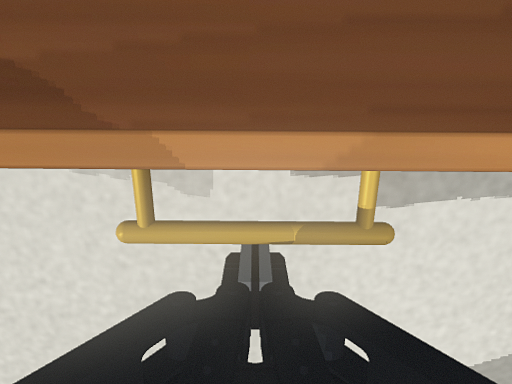

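>>> arm_command(steps=[0.004,0,0,0,1,0.007,0,0,0,1,0.007,0,0,0,1])

```text
clock: 51.05
tool_pos: [0.5505, -0.3261, 0.0479]
tcp_rot: [[1.0, 0.015, -0.01], [0.015, -1.0, 0.001], [-0.009, -0.001, -1.0]]
force: [-17.3, -0.4, 8.3]
grip_width: 0.0001
```

>>> arm_command(steps=[-0.02,0,0,0,1,-0.05,0,0,0,1,-0.08,0,0,0,1,-0.08,0,-0.05,0,1,-0.08,0,-0.1,0,1])

```text
clock: 51.55
tool_pos: [0.4731, -0.3258, 0.1472]
tcp_rot: [[1.0, 0.013, -0.003], [0.013, -1.0, 0.004], [-0.003, -0.004, -1.0]]
force: [0.9, -1.2, 0.2]
grip_width: -0.0001
```

>>> arm_command(steps=[0,0,-0.05,0,-1,0,0,-0.1,0,-1,-0.05,0,-0.13,0,-1,-0.05,0,-0.13,0,-1,-0.05,0,-0.13,0,-1])

```text
clock: 52.05
tool_pos: [0.425, -0.3283, 0.2795]
tcp_rot: [[1.0, 0.013, 0.002], [0.013, -1.0, -0.003], [0.002, 0.003, -1.0]]
force: [0.3, -0.3, 0.1]
grip_width: 0.0725
```

```bash
python3 - <<'E'
from h import *
c=shot('wrist','w42');t=shot('top','t42');s=shot('scene','s42')
for n,k in(('wrist',c),('top',t),('scene',s)):
  print(n,[(round(q['conf'],2),onz(k,*q['pixel'],.07).round(3).tolist()) for q in nets.place_of(n,'drawer_handle')[:1]])
cv2.imwrite('pics/cmp.png',np.vstack([np.hstack([cv2.resize(cv2.imread('pics/top0.png')[60:260,60:460],(400,200)),cv2.resize(cv2.imread('pics/t42.png')[60:260,60:460],(400,200))]),np.hstack([cv2.resize(cv2.imread('pics/scene0.png')[120:360,20:460],(400,218)),cv2.resize(cv2.imread('pics/s42.png')[120:360,20:460],(400,218))])]))
go([.5,-.3,.3])
E
```

```text
wrist [(0.92, [0.567, -0.325, 0.07])]
top [(0.96, [0.562, -0.323, 0.07])]
scene [(0.91, [0.567, -0.321, 0.07])]
shift [ 0.0747 -0.0263 -0.0237] turn 0 | pos [ 0.4257 -0.3273  0.2763] yaw -89.2 w 0.0854 F [-0.4 -0.   0.3] clk 52.35 j6 0.69
```

View pics/w42.png

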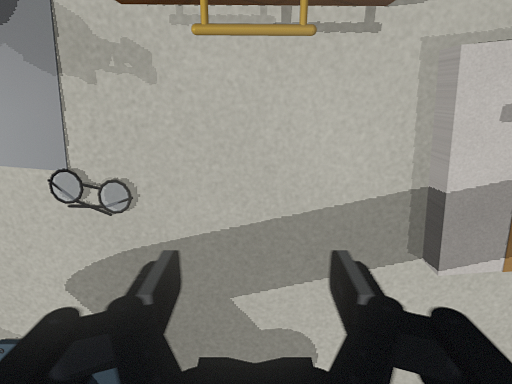

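View pics/cmp.png

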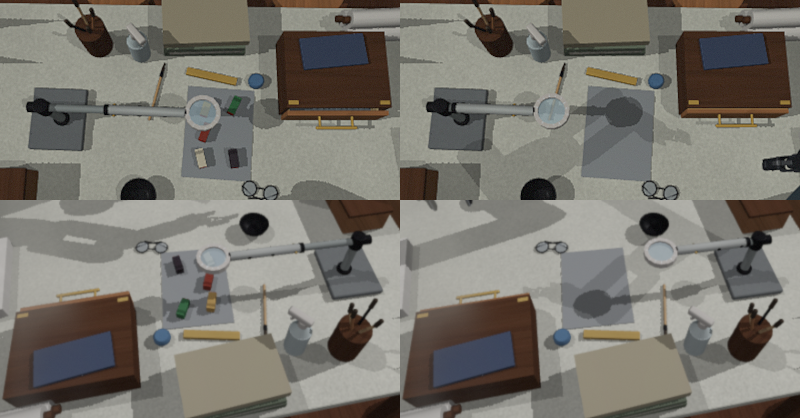

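```bash
python3 - <<'E'
from h import *
a=cv2.imread('pics/t42.png')[150:190,85:285];b=cv2.imread('pics/s42.png')[145:215,280:440]
cv2.imwrite('pics/z.png',np.vstack([cv2.resize(a,(800,160),interpolation=2),cv2.resize(b,(800,350),interpolation=2)]))
E
```

```text
(no output)
```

View pics/z.png

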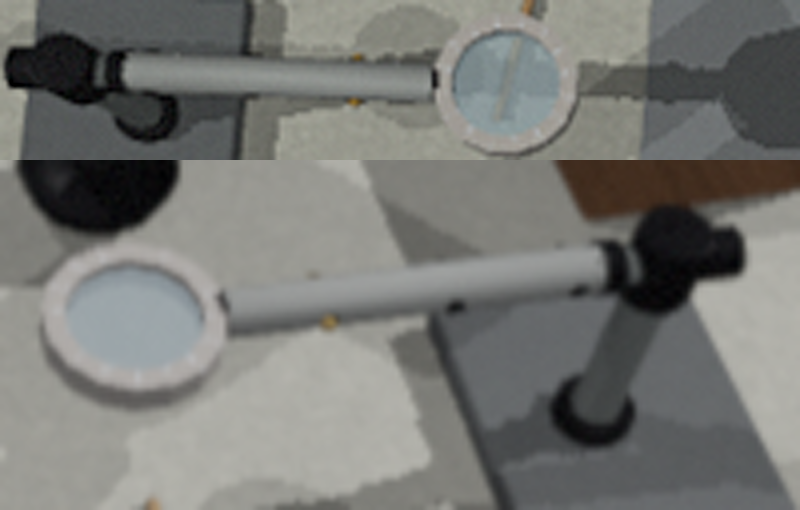

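The zoomed pictures show both pins out (top crop, around (353,57) and (353,100)). The sleeve is drawn in against the post, and two empty holes show on it. The drawer is flush, the pad is empty, and nothing touches the arm. I'm handing the job in.

```bash
python3 -c "
from h import *
print(ticket.job_done())"
```

```text
the job is handed in; nothing more can be done
None
```

I parked the magnifier arm, put all five seal stones in the drawer, shut it, and handed the job in at about 52 s of the 210 s allowed. No verdict was reported.

- **Magnifier:** I pinched the pins and slid the arm back in two 70 mm strokes, handling it only by the tube. The last pictures show both pins out and the arm fully drawn in. I did not touch the lens.
- **Stones:** All five were present. Each was laid flat on the drawer floor in two rows, none on another. The last picture inside the drawer was taken just before I shut it; I have not seen the stones since.
- **Drawer:** I pushed the handle until the drawer stopped against about 17 N. All three cameras then placed the handle 1–14 mm nearer the cabinet than at the start, when the drawer seems to have stood a few mm open. I judged it shut from this, as there is no direct reading of the drawer.
- **Bystanders:** Before-and-after pictures show no visible shift of the dish, bowl, paperweight, spectacles or brush.

**Disagreements with the description:**
- **Fingertips:** they stood roughly 30–40 mm further back than the stated 22 mm ahead of the TCP. My first pinch therefore closed in the air above the tube; I corrected the height from the pictures.
- **Grip readings:** the 26 mm stones read about 24 mm and the 11 mm handle about 8.5 mm.

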